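# Wind a gate valve open with a crank at the trade counter

### The arm

A 7-joint arm with a two-finger parallel gripper is mounted at the origin on the work surface. World frame = base frame: x ahead of the robot, y to its left, z up, the work surface at z = 0. Lengths are in mm, angles in rad, forces in N, time in s.
With the tool pointing down it reaches from about 400 to 875 mm from the base axis. Payload 4.4 kg.
Tool frame: the origin (TCP) lies at the very end of the fingers, on their centre line; the grasp point (between the pads) lies behind it (env.grasp_offset is the z of the grasp point in the tool frame, in mm); z points along the fingers, y is the line along which they close (so a half turn about z gives the same grasp; the last joint's range is limited). The gripper opens to 85 mm and grips with 20 to 120 N. Pads are 22 mm wide; open, the fingers measure 114 mm over their backs; the gripper's body (76 mm by 85 mm) begins 54 mm behind the grasp point. The pads swing forward as they close: fully open they stand 13 mm farther back than shut.
Start: joints at [-1.347, 0.628, 0.038, 1.517, -0.027, 0.996, -0.02], TCP at [185.72, 622.917, 231.313] pointing down, gripper open.
Joint ranges: [-3.06, 3.06], [-0.37, 2.12], [-1.25, 1.32], [0.18, 2.47], [-1.1, 4.24], [0.23, 1.98], [-2.94, 2.94]. Speed limits (rad/s): [2.57, 2.57, 3.14, 3.14, 3.14, 3.14, 3.14].

### API

Orientations are given as a 3x3 rotation matrix whose columns are the frame's x, y, z axes.
In Python, from bench import env, viewer, job gives the robot as it stands.
- The arm moves only by the tool apply_moves, never from a script. Its argument "plan" is one flat list of numbers, 7 for each row, row after row: the closure, from -1 (fully open) to 1 (shut), so that 0 is half open, then the shift along the world's x, y, z each as a share of 150 mm, from -1 to 1, then the turn, a rotation vector about the world's x, y, z each as a share of 60 degrees, from -1 to 1. In form: [grip, x, y, z, wx, wy, wz, grip, x, y, z, wx, wy, wz, ...]. A call has exactly 5 rows; each row is the pose to reach, as a shift and turn from the pose commanded when the call began; what a row does not reach only later rows make up. A row lasts 1/12 s, in which the tool goes at most 41.7 mm and 7.16 degrees, less where a joint would pass 70% of its speed; a pose out of reach is approached as far as the arm can. A call with a number of a shift or a turn outside -1 to 1 is refused whole. A call with a gripper value outside its range is refused whole. The fingers move at their own pace and stop on an object; "grip_force" is the grip in N (left out, the last holds). Time passes only in rows, so rows that repeat a pose let the fingers close, or fill a call up. It gives the time, the measured TCP pose, the force, the opening and the grip force at its end, in the units of the state.
- env.sense(): the state, without advancing time (a new reading comes with each control period).
- viewer.camera(name): name is "side" or "top"; returns (picture, depth): 420x560x3 uint8, blue, green, red; 420x560 float32, mm along the optical axis (not along the pixel's ray), 0 where there is no reading.
- viewer.camera_info(name): a dict with "vfov" (degrees; the focal length in pixels is half the picture's height over the tangent of half this angle, whatever the lens; pixels are square), "cx", "cy" (the principal point, pixels), "cam_to_world" (4x4, takes a point from camera to world coordinates). Camera axes: x right, y up, looking along -z (the intrinsics and any distortion apply to the point x, -y, -z); pixel columns grow to the right and rows downward; lengths in mm; the calibration is good to about 2 mm. A picture is of the moment at which its call begins. camera_info takes no time and is no camera call.
- job.sign_off(): hands the job in; it is judged then, once.
The state is a dict: "clock": time; "joints": joint angles; "qvel": joint speeds; "joint_efforts": joint torques, N m; "eef_pos": TCP position; "tcp_rot": TCP orientation; "wrist_force": force on the tool from outside, world axes, zero at the start; "ft_torque": the same for the moment, N m; "gripper_width": finger opening in mm; "grasp_force": force on a finger pad.
Only numpy, scipy, OpenCV 4.12 (cv2) and the standard library are available. Lean on these libraries where they do the work, as an engineer would, in place of code of your own. Each camera call takes 0.05 s, during which the arm holds its last target. There are 200 camera calls.

### The job

Check this gate valve for the customer: fit the loose crank's square hole over the valve's square stem, right down on the collar, and wind it anticlockwise (seen from above) until you feel the stem come up hard against its open stop. Then back it off about half a turn so that it cannot seize, let go, and leave the crank seated level on the stem. Do not move the other fittings on the counter.

Things in the scene. Friction and masses are not known exactly. Their poses are not given: they have to be found in the camera images.
- valve: Large brass gate valve, handwheel off, fixed by pipe stubs in a dark steel stand (base 130 x 220 x 10 mm). Origin: centre of the base's underside, on the counter; y along the pipe, z up. Pipe axis 60 mm up; hexagon bonnet (82 mm over corners) ends at 130 mm, packing nut (42 mm) at 160 mm. The square stem stands upright over the origin.
- stem_seat (a point): Point on the stem's axis at the top of its round collar (26 mm diameter), 166 mm above the counter; a crank fully home rests its underside here. Above it stands the stem's 14 x 14 mm square, 28 mm high, its top 8 mm tapering to 13 x 13 mm. It is lightly greased. How the square is turned about its axis differs each time and is NOT reported.
- stem_top (a point): Point on the stem's axis at the top end of the square, 194 mm above the counter. By feel: lay the hub flat on this end with a few newtons and turn it, at most a quarter turn, until it drops over the square.
- stem (a joint): How far the stem is wound, rad, growing anticlockwise seen from above: 0 is shut, 37.70 (6 turns) the hard open stop. Starts 1.6 to 2.4 turns before the stop; says nothing of how the square's sides lie. Packing friction (0.25 N m, some 2.6 N at the crank's handle) holds it where it is left. It does not rise.
- crank: Loose plain cast aluminium crank, about 0.26 kg, lying flat on the counter, handle up. Origin: midway between hub and handle axes, on the flat underside. x from hub to handle, z up. Square hub block 34 x 34 x 30 mm high at x = -47.5 mm. Bar 20 mm wide, 22 mm high from hub to handle, underside flush with the hub's. Upright handle at x = +47.5 mm.
- crank_socket (a point): Centre, at the crank's underside, of the 16 mm square hole that goes right through the hub, its sides along the crank's x and y. On the stem it has 1 mm play each side and turns about 8 degrees either way. Axes as the crank.
- crank_knob (a point): Point on the axis of the crank's upright handle, 48 mm above the underside and 95 mm from the hole's axis. The handle is a black sleeve 26 mm in diameter, from 24 to 72 mm above the underside, that revolves freely on its pin. Axes as the crank.
- handwheel: Bystander: the valve's own grey handwheel, 102 mm across, 16 mm high, lying flat. Origin: centre of its underside.
- ball_valve: Bystander: brass ball valve lying flat with a lever on top, about 150 mm long over the lever and 75 mm high. Origin: under the middle of the valve body, on the counter; x along the lever.
- tee: Bystander: brass tee, 96 mm long, 50 mm high. Origin: under its centre.
- tape_roll: Bystander: white roll of tape lying flat, 60 mm across, 19 mm high. Origin: centre of its underside.
- union: Bystander: brass union standing up, 64 mm across and 52 mm high. Origin: centre of its underside.
- nipple: Bystander: brass pipe nipple standing up, 34 mm in diameter and 80 mm high. Origin: centre of its underside.
Mind the look-alikes: they are no part of the job. Of the things shaped like the crank, the aluminium one is meant.

How it is judged (in metres and radians):
On the way, in this order (a step that is already met when the one before it is completed fails the run):
1. the crank is fitted on the square stem, down on the collar, the stem not yet wound to its stop (horizontal distance between crank_socket and stem_seat below 0.004 m and z of crank_socket in the frame of stem_seat below 0.005 m and value of joint stem below 30 rad), for 0.2 s.
2. the stem is wound up against its open stop, the crank on it (value of joint stem above 37.5 rad and horizontal distance between crank_socket and stem_seat below 0.005 m), for 0.1 s.
At the end, for the whole second after the job is handed in: Stop reached, then the stem is left 1/4 to 3/4 turn back from it; the crank is let go, at rest and level (7 deg) on the stem, its underside within 5 mm of the collar, its hole within 4 mm of the axis; bystanders within 30 mm of their starts (value of joint stem between 33 and 36.15 rad and horizontal distance between crank_socket and stem_seat below 0.004 m and z of crank_socket in the frame of stem_seat below 0.005 m and angle between crank's own z axis and vertical below 0.12 rad and linear speed of crank below 0.02 m/s); the robot touches nothing.
It fails at once if a bystander is shoved more than 30 mm (distance of any of handwheel, ball_valve, tee, tape_roll, union, nipple from where it was at the start of the episode above 0.03 m).
It also fails if it takes over 72 s, if anything falls off the work surface, if the arm or the gripper's body presses on something with over 40 N, if the wrist force passes 120 N, or if a joint passes its speed limit or range.

## Working session

There is one attempt and no reset: what is moved stays moved. The work goes in short steps, Python scripts to look and compute and a tool call to move; the robot and the scene stay as the last step left them, time stands still between calls to the robot, and variables do not carry over. Pictures are saved under pics/ and viewed, at most 10 in all, crops included, and the job is handed in when it is done.

Besides the shell and the picture viewer there is one more tool, called as a command line: name --argument value ..., lists and objects as JSON in quotes. apply_moves: Moves the arm, as the interface text tells. Shift numbers are shares of 150 mm and turn numbers shares of 60 degrees, none past 1 either way. Its arguments: {"type":"object","properties":{"plan":{"type":"array"},"grip_force":{"type":"number"}},"required":["plan"]}

```bash
ls; mkdir -p pics
cat > h.py <<'E'
import numpy as np, cv2
from bench import env, viewer, job
def cam(n):
    i=viewer.camera_info(n); p,d=viewer.camera(n); return p,d,i
def pt(i,u,v,depth,h=420):
    f=h/2/np.tan(np.radians(i['vfov'])/2)
    c=np.array([(u-i['cx'])/f*depth,-(v-i['cy'])/f*depth,-depth,1.]); return (np.array(i['cam_to_world'])@c)[:3]
def ray(i,u,v,z,h=420):
    f=h/2/np.tan(np.radians(i['vfov'])/2); M=np.array(i['cam_to_world'])
    d=M[:3,:3]@np.array([(u-i['cx'])/f,-(v-i['cy'])/f,-1]); o=M[:3,3]
    return o+d*(z-o[2])/d[2]
def cloud(i,d):
    f=210/np.tan(np.radians(i['vfov'])/2); v,u=np.mgrid[:420,:560]; M=np.array(i['cam_to_world'])
    c=np.stack([(u-i['cx'])/f*d,-(v-i['cy'])/f*d,-d],-1); return c@M[:3,:3].T+M[:3,3]
E
python3 - <<'E'
from h import *
for n in ('top','side'):
    p,d,i=cam(n); cv2.imwrite(f'pics/{n}0.png',p); np.save(f'{n}0.npy',d); print(n,i)
s=env.sense(); print(s, env.grasp_offset)
E
```

```text
pics
top {'vfov': 45.54455891431399, 'cx': 277.30615508196996, 'cy': 209.75623047458487, 'cam_to_world': array([[ 2.22986855e-02,  9.88911918e-01, -1.46819574e-01,
         2.18770713e+02],
       [-9.99712955e-01,  2.33431822e-02,  5.39482769e-03,
         1.27982871e+01],
       [ 8.76224545e-03,  1.46657132e-01,  9.89148578e-01,
         1.27086704e+03],
       [ 0.00000000e+00,  0.00000000e+00,  0.00000000e+00,
         1.00000000e+00]])}
side {'vfov': 47.15486441376327, 'cx': 276.54461482984806, 'cy': 215.61243710862828, 'cam_to_world': array([[ 9.10833424e-01,  2.61557635e-01, -3.19327540e-01,
         3.10544574e+01],
       [-4.12690339e-01,  5.61453834e-01, -7.17256074e-01,
        -8.83384781e+02],
       [-8.31613103e-03,  7.85084197e-01,  6.19333227e-01,
         8.75429531e+02],
       [ 0.00000000e+00,  0.00000000e+00,  0.00000000e+00,
         1.00000000e+00]])}
{'clock': 0.1, 'joints': array([-1.34682509,  0.629266  ,  0.0384646 ,  1.51827086, -0.02694526,
        0.99626659, -0.02000403]), 'qvel': array([ 0.00174132, -0.00202451, -0.00038311, -0.00168044,  0.00031429,
       -0.00100751, -0.00133683]), 'joint_efforts': array([ 2.98297506e-03, -5.64526677e+01,  1.23050261e+00, -1.93973047e+01,
        1.13202029e-02,  5.43836519e-03,  2.57491308e-05]), 'eef_pos': array([185.56620936, 622.37380663, 230.47247653]), 'tcp_rot': array([[-9.58312034e-01,  2.85723426e-01, -4.11241500e-04],
       [ 2.85723712e-01,  9.58310630e-01, -1.64204676e-03],
       [-7.50741231e-05, -1.69109462e-03, -9.99998567e-01]]), 'wrist_force': array([-0.86969681,  0.11710011, -0.09811816]), 'ft_torque': array([ 0.01605662,  0.00502793, -0.03908157]), 'grasp_force': 0.0, 'gripper_width': 85.2004738716066} -18.700000000000003
```

View pics/top0.png

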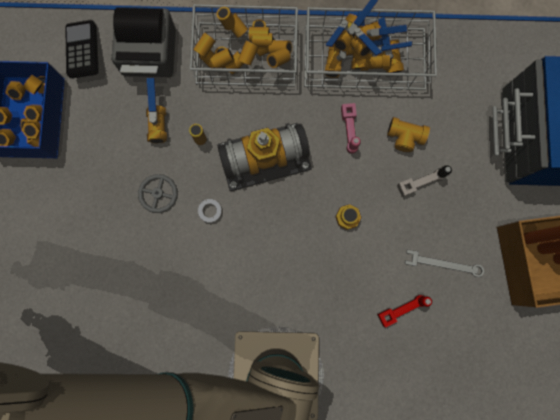

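View pics/side0.png

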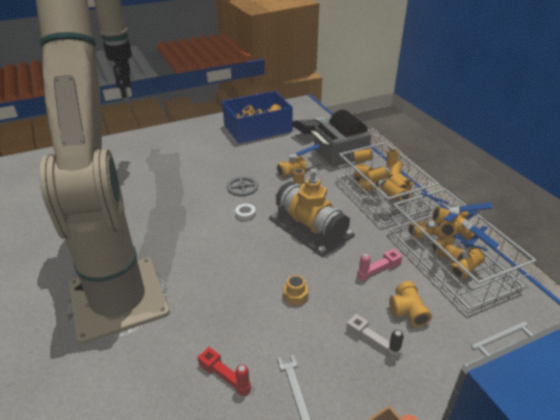

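Crank look-alikes in the top view: grey crank with a black handle (hub 407,187; handle 446,171), pink (349,108)-(354,144), red (387,318)-(425,301) and a spanner (410,257)-(478,270). The grey aluminium one with the black sleeve fits the description. In the side view it is at (357,325)-(397,340). The valve stem is at top (263,138).

Run:
```python
from h import *
p=cv2.imread('pics/top0.png'); d=np.load('top0.npy'); i=viewer.camera_info('top')
ps=cv2.imread('pics/side0.png'); ds=np.load('side0.npy'); si=viewer.camera_info('side')
a=cv2.resize(p[155:205,390:460],(560,400),interpolation=cv2.INTER_CUBIC)
b=cv2.resize(p[120:170,235:295],(480,400),interpolation=cv2.INTER_CUBIC)[:, :240*1]
cv2.imwrite('pics/crop1.png',np.vstack([cv2.resize(p[155:205,390:460],(420,300),interpolation=cv2.INTER_CUBIC),cv2.resize(p[115:165,230:300],(420,300),interpolation=cv2.INTER_CUBIC)]))
for nm,D,I,box in (('top',d,i,(160,200,395,458)),('side',ds,si,(305,360,340,415))):
    C=cloud(I,D)[box[0]:box[1],box[2]:box[3]].reshape(-1,3); P=(p if nm=='top' else ps)[box[0]:box[1],box[2]:box[3]].reshape(-1,3).astype(int)
    k=C[:,2]>62; print(nm,'knobtop',C[k].mean(0) if k.any() else None,k.sum(),C[k].min(0),C[k].max(0))
    k=(C[:,2]>14)&(C[:,2]<36); 
    r=cv2.minAreaRect(C[k][:,:2].astype(np.float32)); print(r, np.percentile(C[k][:,2],[5,50,95]), cv2.boxPoints(r))
    k=(C[:,2]>26.5)&(C[:,2]<34)
    if k.any(): print('hub',C[k].mean(0),k.sum(),C[k].min(0),C[k].max(0))
for nm,D,I,box in (('top',d,i,(110,170,225,300)),('side',ds,si,(160,230,280,350))):
    C=cloud(I,D)[box[0]:box[1],box[2]:box[3]].reshape(-1,3)
    for lo,hi in ((188,200),(168,186),(155,167),(125,135)):
        k=(C[:,2]>lo)&(C[:,2]<hi); 
        if k.any(): print(nm,lo,k.sum(),C[k].mean(0).round(1),C[k].min(0).round(1),C[k].max(0).round(1))
```

```text
top knobtop [ 490.1392708  -383.97487069  139.56825932] 86 [ 218.77071265 -420.23680241   62.28496315] [ 519.10688192   12.79828712 1270.86704141]
((487.3935852050781, -361.06243896484375), (34.01156997680664, 118.84566497802734), 22.75181007385254) [16.56994494 23.43858565 31.71132476] [[ 448.72983 -312.84018]
 [ 494.69223 -422.43832]
 [ 526.0574  -409.2847 ]
 [ 480.09494 -299.68655]]
hub [ 473.7515751  -327.82097756   29.36559667] 126 [ 451.0095483  -412.81043551   26.56012269] [ 512.63809887 -301.12329511   33.59873232]
side knobtop [ 423.41544405 -497.32374764  210.67014734] 143 [  31.05445741 -883.38478073   62.12751767] [ 522.39164917 -402.22226602  875.42953058]
((531.7127685546875, -348.7665710449219), (127.35751342773438, 126.8046875), 24.83999252319336) [15.79129568 23.15774998 33.24238996] [[ 447.2909  -317.98044]
 [ 500.5597  -433.05374]
 [ 616.13464 -379.5527 ]
 [ 562.86584 -264.4794 ]]
hub [ 501.39836015 -336.85380745   30.11631669] 264 [ 451.56664446 -424.83304556   26.55369579] [ 597.47931685 -303.14866784   33.96635087]
top 188 39 [545.7  43.7 193. ] [536.4  35.8 188.7] [553.9  51.4 197.7]
top 168 25 [541.2  43.  175. ] [535.   33.8 168.2] [548.6  54.3 185.8]
top 155 142 [543.   42.8 160.5] [526.8  24.9 155.2] [566.5  61.7 166.9]
top 125 416 [543.3  43.2 130. ] [507.7   6.2 125.1] [585.6  81.4 134.9]
side 188 21 [546.6  39.4 192.6] [539.   32.7 188.1] [555.   50.1 196.1]
side 168 37 [544.   37.2 176.2] [533.7  28.1 168.4] [550.8  48.6 185.4]
side 155 92 [544.3  34.6 160.5] [527.2  20.2 155. ] [567.8  58.7 166.8]
side 125 205 [538.7  28.2 129.8] [507.8   2.7 125.1] [583.2  79.8 135. ]
```

View pics/crop1.png

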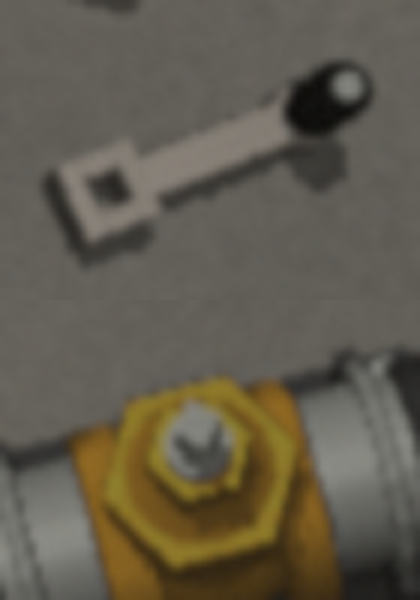

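The crop shows the plain aluminium crank: square hole at about (408,185.8), black handle top at about (447.8,169). The stem top is at about (262,138), apparently with a corner pointing up the picture.

Run:
```python
from h import *
p=cv2.imread('pics/top0.png'); i=viewer.camera_info('top'); si=viewer.camera_info('side'); ps=cv2.imread('pics/side0.png')
print('hole',ray(i,408,185.8,28),'knob',ray(i,447.8,169,72),'stem',ray(i,262.2,138.3,194))
# light hub/bar mask
for nm,P,I,(a,b,c,d_) in (('top',p,i,(155,205,390,460)),('side',ps,si,(310,360,340,412))):
    s=P[a:b,c:d_].astype(int); m=((s.min(2)>np.median(s.min(2))+28)).astype(np.uint8)
    n,l,st,ce=cv2.connectedComponentsWithStats(m); k=1+np.argmax(st[1:,4]); v,u=np.nonzero(l==k)
    W=np.array([ray(I,x+c,y+a,26)[:2] for x,y in zip(u,v)],np.float32); r=cv2.minAreaRect(W); print(nm,st[k],r,cv2.boxPoints(r).round(0).tolist())
    cv2.imwrite(f'm_{nm}.png',m*255)
    ax=np.array([.39,-.92]); t=W@ax; q=W@np.array([.92,.39]); 
    for lo in range(int(t.min()),int(t.max()),8):
        z=q[(t>=lo)&(t<lo+8)]; print(lo,z.min().round(1),z.max().round(1),end=' | ')
    print()
m=(p.max(2)<30).astype(np.uint8)
n,l,st,ce=cv2.connectedComponentsWithStats(m[155:205,425:460]); print(st,ce+[425,155])
```

```text
hole [ 472.46332159 -323.92312769   28.        ] knob [ 507.94700289 -410.79141087   72.        ] stem [538.34465701  44.07499059 194.        ]
top [24 22 16 10 60] ((485.91864013671875, -358.6004638671875), (10.352472305297852, 45.29594039916992), 24.518110275268555) [[472.0, -340.0], [491.0, -381.0], [500.0, -377.0], [481.0, -336.0]]
496 301.5 311.9 | 504 302.0 311.4 | 512 302.9 311.9 | 520 302.5 311.5 | 528 303.0 312.0 | 536 302.5 311.5 | 
side [ 24  19  24  18 128] ((489.8838806152344, -374.70550537109375), (12.594654083251953, 59.97605514526367), 23.489408493041992) [[472.0, -350.0], [496.0, -405.0], [508.0, -400.0], [484.0, -345.0]]
505 298.8 310.0 | 513 298.1 310.7 | 521 298.7 310.5 | 529 298.6 310.4 | 537 298.5 310.2 | 545 298.4 310.8 | 553 299.1 310.0 | 561 299.0 306.2 | 
[[   0    0   35   50 1689]
 [  13   12   11   10   61]] [[441.99052694 179.75666075]
 [442.26229508 172.39344262]]
```

apply_moves --plan '[-1,0.27,-0.1,0.2,0,0,0,-1,0.54,-0.25,0.3,0,0,0,-1,0.8,-0.45,0.3,0,0,0,-1,1,-0.7,0.3,0,0,0,-1,1,-0.95,0.3,0,0,0]'

```text
clock: 0.52
eef_pos: [333.3, 499.2, 275.9]
tcp_rot: [[-0.958, 0.288, 0.003], [0.288, 0.958, 0.001], [-0.003, 0.002, -1.0]]
wrist_force: [1.6, 0.1, 0.3]
gripper_width: 85.7
grasp_force: 0.0
```

Run:
```python
from h import *
p=cv2.imread('pics/top0.png'); ps=cv2.imread('pics/side0.png')
f=lambda a:cv2.convertScaleAbs(cv2.resize(a,None,fx=14,fy=14,interpolation=cv2.INTER_CUBIC),alpha=1.6)
cv2.imwrite('pics/crop2.png',np.hstack([f(p[125:160,250:276]),f(ps[162:197,300:326])]))
d=np.load('top0.npy');C=cloud(viewer.camera_info('top'),d)
v,u=np.nonzero(C[125:160,250:280,2]>188); print('stemtop px',u.mean()+250,v.mean()+125,u.min(),u.max(),v.min(),v.max())
```

```text
stemtop px 262.53333333333336 136.22222222222223 2 26 1 32
```

View pics/crop2.png

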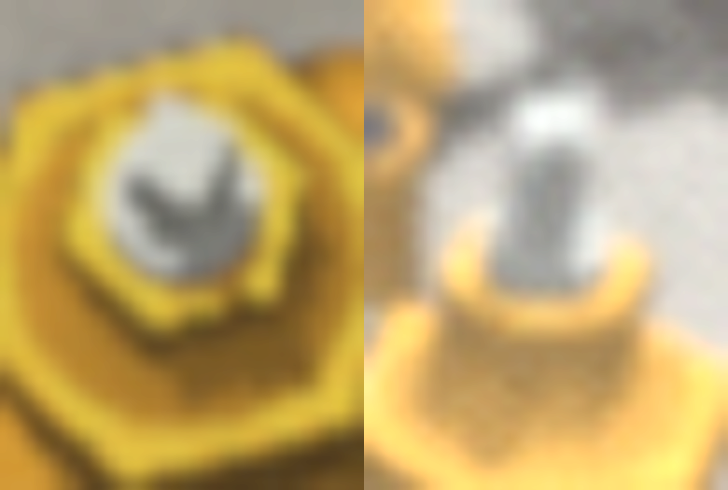

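apply_moves --plan '[-1,0.2,-0.25,0,0,0,0,-1,0.3,-0.5,0,0,0,0,-1,0.5,-0.75,0,0,0,0,-1,0.6,-1,0,0,0,0,-1,0.7,-1,0,0,0,0]'

```text
clock: 0.93
eef_pos: [435.3, 342.0, 275.9]
tcp_rot: [[-0.956, 0.292, -0.001], [0.292, 0.956, -0.006], [-0.001, -0.006, -1.0]]
wrist_force: [0.3, -0.3, -0.3]
gripper_width: 85.6
grasp_force: 0.0
```

apply_moves --plan '[-1,0.1,-0.25,0,0,0,-0.1,-1,0.2,-0.5,0,0,0,-0.2,-1,0.3,-0.75,0,0,0,-0.3,-1,0.3,-1,0,0,0,-0.4,-1,0.3,-1,0,0,0,-0.5]'

```text
clock: 1.35
eef_pos: [479.9, 189.9, 275.9]
tcp_rot: [[-0.674, 0.738, -0.001], [0.738, 0.674, -0.006], [-0.004, -0.005, -1.0]]
wrist_force: [0.2, 0.4, -0.1]
gripper_width: 85.6
grasp_force: 0.0
```

apply_moves --plan '[-1,0,-0.25,0,0,0,-0.1,-1,0,-0.5,0,0,0,-0.2,-1,0,-0.75,0,0,0,-0.3,-1,0,-1,0,0,0,-0.34,-1,0,-1,0,0,0,-0.34]'

```text
clock: 1.77
eef_pos: [478.3, 41.2, 276.3]
tcp_rot: [[-0.379, 0.925, -0.0], [0.925, 0.379, -0.005], [-0.004, -0.002, -1.0]]
wrist_force: [-0.1, 0.2, 1.3]
gripper_width: 85.5
grasp_force: 0.0
```

The stem-top square is centred at about (262.2,135.6) in the top view, which puts it at about (545,44). Its sides lie at about -32° or 58° in world. The depth data agree at (546,43.6). I'm moving to the crank hub.

apply_moves --plan '[-1,0,-0.25,0,0,0,0,-1,0,-0.5,0,0,0,0,-1,0,-0.75,0,0,0,0,-1,0,-1,0,0,0,0,-1,0,-1,0,0,0,0]'

```text
clock: 2.18
eef_pos: [478.0, -108.9, 276.4]
tcp_rot: [[-0.38, 0.925, 0.001], [0.925, 0.38, -0.005], [-0.005, -0.001, -1.0]]
wrist_force: [-1.1, 0.3, -0.2]
gripper_width: 85.5
grasp_force: 0.0
```

apply_moves --plan '[-1,0,-0.25,0,0,0,0,-1,0,-0.5,0,0,0,0,-1,0,-0.75,-0.2,0,0,0,-1,0,-1,-0.4,0,0,0,-1,0,-1,-0.6,0,0,0]'

```text
clock: 2.6
eef_pos: [479.9, -256.9, 187.1]
tcp_rot: [[-0.386, 0.923, 0.006], [0.923, 0.386, -0.007], [-0.008, 0.003, -1.0]]
wrist_force: [0.6, 0.0, -0.2]
gripper_width: 85.6
grasp_force: 0.0
```

apply_moves --plan '[-1,-0.04,-0.25,-0.2,0,0,0,-1,-0.04,-0.43,-0.3,0,0,0,-1,-0.04,-0.43,-0.4,0,0,0,-1,-0.04,-0.43,-0.5,0,0,0,-1,-0.04,-0.43,-0.5,0,0,0]'

```text
clock: 3.02
eef_pos: [470.9, -313.5, 107.8]
tcp_rot: [[-0.39, 0.921, -0.005], [0.921, 0.39, 0.004], [0.005, -0.004, -1.0]]
wrist_force: [-0.6, 0.5, 0.2]
gripper_width: 85.1
grasp_force: 0.0
```

Run:
```python
from h import *
s=env.sense(); print(s['eef_pos'],s['tcp_rot'],s['joints'])
a=cam('top')[0][150:210,380:470]; b=cam('side')[0][270:370,320:430]
f=lambda a,k:cv2.convertScaleAbs(cv2.resize(a,None,fx=k,fy=k,interpolation=cv2.INTER_CUBIC),alpha=1.5)
A=f(a,4);B=f(b,4); A=cv2.copyMakeBorder(A,0,400-240,0,0,cv2.BORDER_CONSTANT)
cv2.imwrite('pics/over.png',np.hstack([A,B]))
```

```text
[ 470.91472786 -313.45486585  107.78911023] [[-0.38971487  0.92092013 -0.00533274]
 [ 0.92091991  0.38973548  0.00357565]
 [ 0.00537125 -0.00351754 -0.99997939]] [ 0.35463764  0.69671824  0.28731213  1.86605541 -0.31412224  0.62954998
  1.23582252]
```

View pics/over.png

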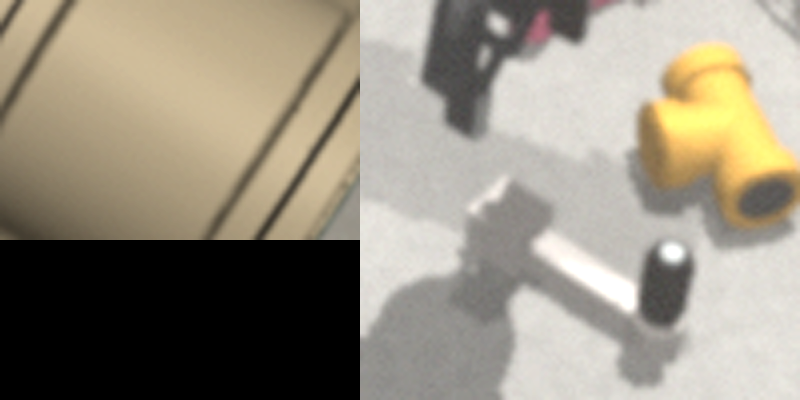

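Side view: the open fingers are above the hub, at about (455,110), with the hub at (505,225) and the handle at (665,285). I'm descending in two steps.

apply_moves --plan '[-1,0,0,-0.1,0,0,0,-1,0,0,-0.2,0,0,0,-1,0,0,-0.35,0,0,0,-1,0,0,-0.4,0,0,0,-1,0,0,-0.4,0,0,0]'

```text
clock: 3.53
eef_pos: [472.6, -313.5, 50.4]
tcp_rot: [[-0.392, 0.92, -0.002], [0.92, 0.392, 0.002], [0.002, -0.001, -1.0]]
wrist_force: [-0.1, -0.1, 0.7]
gripper_width: 85.2
grasp_force: 0.0
```

apply_moves --plan '[-1,0,-0.067,0,0,0,0,-1,0,-0.067,-0.1,0,0,0,-1,0,-0.067,-0.2,0,0,0,-1,0,-0.067,-0.28,0,0,0,-1,0,-0.067,-0.28,0,0,0]'

```text
clock: 3.95
eef_pos: [472.4, -324.8, 8.1]
tcp_rot: [[-0.39, 0.921, -0.001], [0.921, 0.39, 0.001], [0.001, -0.001, -1.0]]
wrist_force: [0.1, 0.5, -0.6]
gripper_width: 85.5
grasp_force: 0.0
```

apply_moves --plan '[0,0,0,0,0,0,0,0.5,0,0,0,0,0,0,1,0,0,0,0,0,0,1,0,0,0,0,0,0,1,0,0,0,0,0,0]' --grip_force 60

```text
clock: 4.37
eef_pos: [473.4, -325.0, 10.0]
tcp_rot: [[-0.391, 0.92, 0.001], [0.92, 0.391, -0.001], [-0.001, 0.001, -1.0]]
wrist_force: [-0.6, 0.8, 4.3]
gripper_width: 33.0
grasp_force: 60.6
```

apply_moves --plan '[1,0,0,0,0,0,0,1,0,0,0,0,0,0,1,0,0,0,0,0,0,1,0,0,0,0,0,0,1,0,0,0,0,0,0]'

```text
clock: 4.78
eef_pos: [473.4, -325.0, 10.0]
tcp_rot: [[-0.391, 0.921, 0.001], [0.921, 0.391, -0.001], [-0.001, 0.001, -1.0]]
wrist_force: [-1.4, 0.7, 6.1]
gripper_width: 32.8
grasp_force: 61.0
```

apply_moves --plan '[1,0,0,0.05,0,0,0,1,0,0,0.2,0,0,0,1,0,0,0.45,0,0,0,1,0,0,0.7,0,0,0,1,0,0,0.95,0,0,0]'

```text
clock: 5.2
eef_pos: [471.9, -323.9, 152.7]
tcp_rot: [[-0.39, 0.921, -0.002], [0.921, 0.39, 0.001], [0.002, -0.001, -1.0]]
wrist_force: [1.3, 0.1, -3.0]
gripper_width: 32.3
grasp_force: 60.4
```

apply_moves --plan '[1,0,0.1,0.2,0,0,0.1,1,0.1,0.3,0.4,0,0,0.2,1,0.2,0.5,0.6,0,0,0.3,1,0.3,0.7,0.6,0,0,0.4,1,0.4,0.9,0.6,0,0,0.5]'

```text
clock: 5.62
eef_pos: [534.4, -188.0, 244.4]
tcp_rot: [[-0.802, 0.598, 0.004], [0.598, 0.802, -0.001], [-0.004, 0.002, -1.0]]
wrist_force: [1.1, 1.6, -3.0]
gripper_width: 33.0
grasp_force: 60.6
```

apply_moves --plan '[1,0.05,0.2,0,0,0,0.08,1,0.08,0.4,0,0,0,0.08,1,0.08,0.6,0,0,0,0.08,1,0.08,0.8,0,0,0,0.08,1,0.08,0.9,0,0,0,0.08]'

```text
clock: 6.03
eef_pos: [543.8, -49.4, 241.1]
tcp_rot: [[-0.849, 0.529, -0.002], [0.529, 0.849, 0.003], [0.004, 0.001, -1.0]]
wrist_force: [0.3, 1.5, -3.9]
gripper_width: 32.4
grasp_force: 60.5
```

apply_moves --plan '[1,0,0.15,0,0,0,0,1,0,0.3,0,0,0,0,1,0,0.4,0,0,0,0,1,0,0.4,0,0,0,0,1,0,0.4,0,0,0,0]'

```text
clock: 6.45
eef_pos: [544.1, 6.2, 241.3]
tcp_rot: [[-0.847, 0.531, -0.001], [0.531, 0.847, -0.0], [0.001, -0.001, -1.0]]
wrist_force: [-0.4, -0.5, -1.9]
gripper_width: 32.6
grasp_force: 60.6
```

Run:
```python
from h import *
s=env.sense(); print(s['eef_pos'],np.degrees(np.arctan2(s['tcp_rot'][1,1],s['tcp_rot'][0,1])),s['joints'],s['wrist_force'])
p,d,i=cam('side'); a=cam('top')[0]
cv2.imwrite('pics/s1.png',p); cv2.imwrite('pics/t1.png',a)
f=lambda a,k:cv2.convertScaleAbs(cv2.resize(a,None,fx=k,fy=k,interpolation=cv2.INTER_CUBIC),alpha=1.5)
cv2.imwrite('pics/s1c.png',np.hstack([f(p[100:250,240:360],3.3),f(a[90:190,200:300],3.9)[:390].copy() if 0 else cv2.resize(f(a[90:190,210:290],4),(396,495))]))
```

```text
[544.11561885   6.18257984 241.33828467] 57.92039850511151 [-0.19067391  0.4705261   0.18773062  1.80528524 -0.11020931  0.87730086
  1.05869666] [-0.38527353 -0.46515953 -1.88904685]
```

View pics/s1c.png

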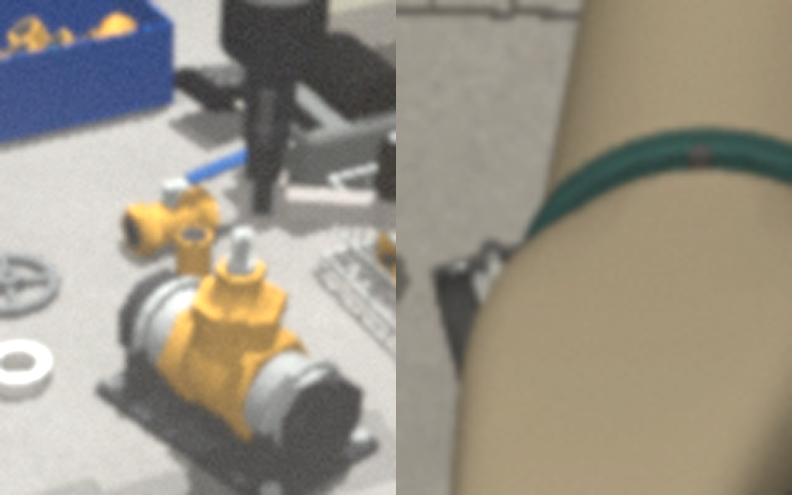

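The side view shows the crank held level: bar at about (330,195), handle at the right edge, stem below at (243,245). I'll check the hub's offset in the grip using the handle's pixel column.

Run:
```python
from h import *
p=cv2.imread('pics/s1.png'); i=viewer.camera_info('side')
f=210/np.tan(np.radians(i['vfov'])/2); M=np.linalg.inv(np.array(i['cam_to_world']))
def pr(P): c=M@np.append(P,1); return i['cx']+f*c[0]/-c[2], i['cy']-f*c[1]/-c[2]
t=np.array([544.1,6.2,231.3]); a=np.radians(-32.1); x=np.array([np.cos(a),np.sin(a),0])
for z in (24,48,72): print(z,pr(t+95*x+[0,0,z]), 'per mm',np.subtract(pr(t+96*x+[0,0,z]),pr(t+95*x+[0,0,z])))
m=(p.max(2)<60)
for r in range(138,166,2):
    c=np.nonzero(m[r,335:400])[0]; print(r,c.min()+335 if len(c) else None,c.max()+335 if len(c) else None,len(c))
# stem: square shaft in side view
print('stem',pr(np.array([546,43.6,166])),pr(np.array([546,43.6,194])))
for r in range(170,184,2): print(r,p[r,303:325].max(1))
```

```text
24 (np.float64(358.1998786525455), np.float64(158.5045108590501)) per mm [0.41336146 0.02606013]
48 (np.float64(359.16291706242265), np.float64(149.96103868120218)) per mm [0.41874786 0.02557939]
72 (np.float64(360.1509434777066), np.float64(141.1958886068307)) per mm [0.42427644 0.02506476]
138 None None 0
140 None None 0
142 355 356 2
144 354 364 10
146 354 363 10
148 355 363 9
150 355 362 8
152 355 362 8
154 354 362 9
156 354 362 9
158 355 361 7
160 358 358 1
162 None None 0
164 None None 0
stem (np.float64(311.5791105202187), np.float64(178.37300101451328)) (np.float64(311.97508125021403), np.float64(169.4039797850767))
170 [150 128  97  85  88  96 109 131 154 167 169 163 159 147 133 121 128 132
 138 142 146 140]
172 [147 125 105 114 124 133 132 132 140 136 127 127 135 142 144 146 148 146
 148 147 146 148]
174 [118 121 125 138 141 145 138 122 112 105 100 101 113 131 141 146 146 145
 145 145 147 146]
176 [115 126 140 145 148 148 142 122 107  99  99 104 124 141 147 146 144 145
 146 148 149 148]
178 [114 127 142 157 170 162 141 118 106 101 101 114 139 154 159 158 153 147
 146 147 148 146]
180 [113 132 156 183 183 151 120 110 109 108 108 121 146 153 168 185 179 160
 145 147 146 147]
182 [116 126 139 162 172 152 125 115 109 110 111 115 125 146 172 182 163 143
 144 146 147 146]
```

apply_moves --plan '[1,0.01,0.1,0,0,0,0,1,0.021,0.2,0,0,0,0,1,0.021,0.243,-0.08,0,0,0,1,0.021,0.243,-0.17,0,0,0,1,0.021,0.243,-0.2,0,0,0]'

```text
clock: 6.97
eef_pos: [546.8, 40.8, 210.0]
tcp_rot: [[-0.846, 0.534, -0.003], [0.534, 0.846, -0.001], [0.002, -0.002, -1.0]]
wrist_force: [-1.2, -0.5, -3.9]
gripper_width: 32.8
grasp_force: 60.4
```

apply_moves --plan '[1,0,0,0,0,0,0,1,0,0,0,0,0,0,1,0,0,0,0,0,0,1,0,0,0,0,0,0,1,0,0,0,0,0,0]'

```text
clock: 7.38
eef_pos: [548.5, 41.5, 212.1]
tcp_rot: [[-0.846, 0.533, 0.001], [0.533, 0.846, 0.0], [-0.001, 0.001, -1.0]]
wrist_force: [-0.6, 0.2, -2.8]
gripper_width: 32.8
grasp_force: 60.5
```

Run:
```python
from h import *
s=env.sense(); print(s['eef_pos'],s['wrist_force'])
p,d,i=cam('side'); cv2.imwrite('pics/s2.png',p)
cv2.imwrite('pics/s2c.png',cv2.convertScaleAbs(cv2.resize(p[120:200,270:380],None,fx=7,fy=7,interpolation=cv2.INTER_CUBIC),alpha=1.5))
```

```text
[548.47671501  41.47988224 212.13261227] [-0.59670439  0.15094171 -2.83826486]
```

View pics/s2c.png

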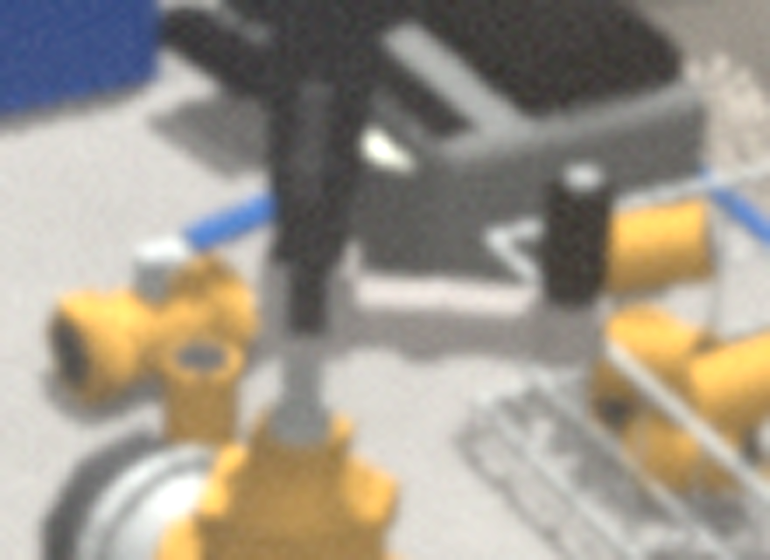

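The hub (265–350, centre about 308) is nearly above the stem (column 302), with about 1.3 mm to go back. I'm correcting that and lowering.

apply_moves --plan '[1,-0.008,0.007,0,0,0,0,1,-0.008,0.007,-0.02,0,0,0,1,-0.008,0.007,-0.04,0,0,0,1,-0.008,0.007,-0.05,0,0,0,1,-0.008,0.007,-0.06,0,0,0]'

```text
clock: 7.85
eef_pos: [546.9, 42.9, 203.0]
tcp_rot: [[-0.846, 0.533, 0.0], [0.533, 0.846, 0.0], [0.0, 0.0, -1.0]]
wrist_force: [-3.0, 0.3, 11.1]
gripper_width: 32.6
grasp_force: 62.1
```

apply_moves --plan '[1,0,0,-0.005,0,0,0,1,0,0,-0.01,0,0,0,1,0,0,-0.015,0,0,0,1,0,0,-0.02,0,0,0,1,0,0,-0.02,0,0,0]'

```text
clock: 8.27
eef_pos: [547.9, 42.7, 199.5]
tcp_rot: [[-0.846, 0.533, 0.002], [0.533, 0.846, -0.0], [-0.002, 0.001, -1.0]]
wrist_force: [3.1, -0.1, -2.2]
gripper_width: 32.9
grasp_force: 60.6
```

apply_moves --plan '[1,0,0,-0.01,0,0,0,1,0,0,-0.02,0,0,0,1,0,0,-0.03,0,0,0,1,0,0,-0.04,0,0,0,1,0,0,-0.04,0,0,0]'

```text
clock: 8.68
eef_pos: [548.2, 42.8, 193.5]
tcp_rot: [[-0.846, 0.533, 0.003], [0.533, 0.846, -0.0], [-0.002, 0.001, -1.0]]
wrist_force: [7.3, -0.7, -2.6]
gripper_width: 32.9
grasp_force: 60.5
```

apply_moves --plan '[1,0.01,0,-0.005,0,0,0,1,0.01,0,-0.02,0,0,0,1,0.01,0,-0.03,0,0,0,1,0.01,0,-0.04,0,0,0,1,0.01,0,-0.05,0,0,0]'

```text
clock: 9.1
eef_pos: [548.6, 42.8, 185.9]
tcp_rot: [[-0.846, 0.533, 0.0], [0.533, 0.846, 0.0], [-0.0, 0.0, -1.0]]
wrist_force: [4.1, -1.1, -0.6]
gripper_width: 32.8
grasp_force: 60.8
```

apply_moves --plan '[1,0,0,-0.01,0,0,0,1,0,0,-0.02,0,0,0,1,0,0,-0.03,0,0,0,1,0,0,-0.04,0,0,0,1,0,0,-0.04,0,0,0]'

```text
clock: 9.52
eef_pos: [548.6, 42.8, 179.7]
tcp_rot: [[-0.846, 0.533, 0.0], [0.533, 0.846, -0.0], [-0.0, 0.0, -1.0]]
wrist_force: [5.0, -0.5, -4.3]
gripper_width: 32.7
grasp_force: 60.6
```

apply_moves --plan '[1,0.004,0,-0.01,0,0,0,1,0.004,0,-0.015,0,0,0,1,0.004,0,-0.025,0,0,0,1,0.004,0,-0.03,0,0,0,1,0.004,0,-0.035,0,0,0]'

```text
clock: 9.93
eef_pos: [548.7, 42.8, 175.8]
tcp_rot: [[-0.846, 0.533, -0.0], [0.533, 0.846, 0.0], [0.0, 0.0, -1.0]]
wrist_force: [-1.5, -1.6, 15.8]
gripper_width: 32.5
grasp_force: 62.7
```

The crank is seated: TCP 175.8 against the expected 176, with 16 N upward. I'll release, rise, and slide along the crank with open fingers to straddle the handle.

apply_moves --plan '[0,0,0,0.013,0,0,0,-1,0,0,0.013,0,0,0,-1,0,0,0.013,0,0,0,-1,0,0,0.013,0,0,0,-1,0,0,0.013,0,0,0]'

```text
clock: 10.35
eef_pos: [548.3, 42.9, 176.3]
tcp_rot: [[-0.846, 0.533, -0.001], [0.533, 0.846, -0.0], [0.001, -0.001, -1.0]]
wrist_force: [0.1, 0.5, -0.5]
gripper_width: 85.3
grasp_force: 0.0
```

apply_moves --plan '[-1,0,0,0,0,0,0,-1,0,0,0.05,0,0,0,-1,0,0,0.1,0,0,0,-1,0,0,0.14,0,0,0,-1,0,0,0.14,0,0,0]'

```text
clock: 10.77
eef_pos: [550.2, 42.9, 199.6]
tcp_rot: [[-0.846, 0.533, 0.003], [0.533, 0.846, 0.0], [-0.003, 0.002, -1.0]]
wrist_force: [0.4, -0.0, -0.6]
gripper_width: 85.6
grasp_force: 0.0
```

Run:
```python
from h import *
s=env.sense(); print(s['eef_pos'],s['wrist_force'],s['gripper_width'],s['joints'])
p,d,i=cam('side'); cv2.imwrite('pics/s3.png',p)
cv2.imwrite('pics/s3c.png',cv2.convertScaleAbs(cv2.resize(p[120:200,270:380],None,fx=7,fy=7,interpolation=cv2.INTER_CUBIC),alpha=1.5))
```

```text
[550.16159741  42.87607019 199.55879291] [ 0.38466062 -0.01249361 -0.56288809] 85.6393100772159 [-0.24452595  0.53081037  0.17350973  1.83625881 -0.12454769  0.78166353
  1.00246645]
```

View pics/s3c.png

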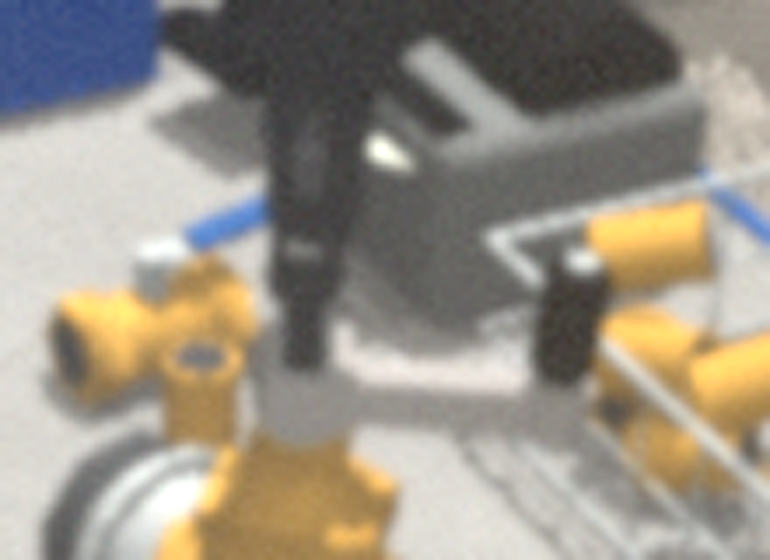

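The crank sits level on the collar (hub 305,400; handle 572,320). Next I slide to the handle and grip it.

apply_moves --plan '[-1,0.15,-0.1,0,0,0,0,-1,0.3,-0.2,0,0,0,0,-1,0.45,-0.3,0,0,0,0,-1,0.52,-0.337,0,0,0,0,-1,0.52,-0.337,0,0,0,0]'

```text
clock: 11.23
eef_pos: [629.2, -10.5, 197.4]
tcp_rot: [[-0.844, 0.536, 0.002], [0.536, 0.844, -0.002], [-0.003, -0.0, -1.0]]
wrist_force: [-0.4, -0.3, -0.4]
gripper_width: 85.2
grasp_force: 0.0
```

apply_moves --plan '[0,0,0,0,0,0,0,0.5,0,0,0,0,0,0,1,0,0,0,0,0,0,1,0,0,0,0,0,0,1,0,0,0,0,0,0]' --grip_force 40

```text
clock: 11.65
eef_pos: [627.2, -6.3, 198.2]
tcp_rot: [[-0.847, 0.532, 0.001], [0.532, 0.847, 0.001], [-0.0, 0.002, -1.0]]
wrist_force: [0.6, 2.3, 1.4]
gripper_width: 25.5
grasp_force: 21.8
```

apply_moves --plan '[1,0,0,0,0,0,0,1,0,0,0,0,0,0,1,0,0,0,0,0,0,1,0,0,0,0,0,0,1,0,0,0,0,0,0]'

```text
clock: 12.07
eef_pos: [626.8, -7.2, 197.8]
tcp_rot: [[-0.846, 0.533, -0.0], [0.533, 0.846, 0.001], [0.001, 0.0, -1.0]]
wrist_force: [-0.5, 3.3, 3.4]
gripper_width: 25.0
grasp_force: 39.2
```

Run:
```python
import numpy as np
r=.63
for p0 in range(-32,328,60):
    print(p0,[(round(r*(np.cos(np.radians(p0+12*k))-np.cos(np.radians(p0))),3),round(r*(np.sin(np.radians(p0+12*k))-np.sin(np.radians(p0))),3)) for k in range(1,6)])
```

```text
-32 [(np.float64(0.058), np.float64(0.118)), (np.float64(0.09), np.float64(0.246)), (np.float64(0.094), np.float64(0.378)), (np.float64(0.071), np.float64(0.508)), (np.float64(0.022), np.float64(0.63))]
28 [(np.float64(-0.074), np.float64(0.109)), (np.float64(-0.168), np.float64(0.201)), (np.float64(-0.28), np.float64(0.27)), (np.float64(-0.404), np.float64(0.316)), (np.float64(-0.534), np.float64(0.334))]
88 [(np.float64(-0.131), np.float64(-0.009)), (np.float64(-0.258), np.float64(-0.045)), (np.float64(-0.374), np.float64(-0.107)), (np.float64(-0.475), np.float64(-0.192)), (np.float64(-0.556), np.float64(-0.296))]
148 [(np.float64(-0.058), np.float64(-0.118)), (np.float64(-0.09), np.float64(-0.246)), (np.float64(-0.094), np.float64(-0.378)), (np.float64(-0.071), np.float64(-0.508)), (np.float64(-0.022), np.float64(-0.63))]
208 [(np.float64(0.074), np.float64(-0.109)), (np.float64(0.168), np.float64(-0.201)), (np.float64(0.28), np.float64(-0.27)), (np.float64(0.404), np.float64(-0.316)), (np.float64(0.534), np.float64(-0.334))]
268 [(np.float64(0.131), np.float64(0.009)), (np.float64(0.258), np.float64(0.045)), (np.float64(0.374), np.float64(0.107)), (np.float64(0.475), np.float64(0.192)), (np.float64(0.556), np.float64(0.296))]
```

apply_moves --plan '[1,0.058,0.118,0,0,0,0,1,0.09,0.246,0,0,0,0,1,0.094,0.378,0,0,0,0,1,0.071,0.508,0,0,0,0,1,0.022,0.63,0,0,0,0]'

```text
clock: 12.48
eef_pos: [633.5, 84.1, 199.1]
tcp_rot: [[-0.845, 0.534, 0.007], [0.534, 0.845, -0.004], [-0.008, -0.0, -1.0]]
wrist_force: [2.9, -2.9, 9.6]
gripper_width: 24.8
grasp_force: 40.6
```

apply_moves --plan '[1,-0.074,0.109,0,0,0,0,1,-0.168,0.201,0,0,0,0,1,-0.28,0.27,0,0,0,0,1,-0.404,0.316,0,0,0,0,1,-0.534,0.334,0,0,0,0]'

```text
clock: 12.9
eef_pos: [555.4, 141.2, 201.1]
tcp_rot: [[-0.848, 0.53, 0.014], [0.53, 0.848, 0.006], [-0.009, 0.012, -1.0]]
wrist_force: [4.2, 8.6, 12.2]
gripper_width: 25.0
grasp_force: 44.9
```

apply_moves --plan '[1,-0.131,-0.009,0,0,0,0,1,-0.258,-0.045,0,0,0,0,1,-0.374,-0.107,0,0,0,0,1,-0.475,-0.192,0,0,0,0,1,-0.556,-0.296,0,0,0,0]'

```text
clock: 13.32
eef_pos: [463.1, 98.6, 199.0]
tcp_rot: [[-0.85, 0.527, -0.004], [0.527, 0.85, 0.007], [0.007, 0.004, -1.0]]
wrist_force: [-10.2, 10.0, 15.4]
gripper_width: 24.9
grasp_force: 42.3
```

apply_moves --plan '[1,-0.058,-0.118,0.01,0,0,0,1,-0.09,-0.246,0.01,0,0,0,1,-0.094,-0.378,0.01,0,0,0,1,-0.071,-0.508,0.01,0,0,0,1,-0.022,-0.63,0.01,0,0,0]'

```text
clock: 13.73
eef_pos: [461.3, -3.0, 200.0]
tcp_rot: [[-0.846, 0.533, -0.003], [0.533, 0.846, 0.001], [0.003, -0.001, -1.0]]
wrist_force: [-2.5, 3.1, 11.9]
gripper_width: 25.0
grasp_force: 42.4
```

apply_moves --plan '[1,0.074,-0.109,0,0,0,0,1,0.168,-0.201,0,0,0,0,1,0.28,-0.27,0,0,0,0,1,0.404,-0.316,0,0,0,0,1,0.534,-0.334,0,0,0,0]'

```text
clock: 14.15
eef_pos: [543.9, -50.8, 199.9]
tcp_rot: [[-0.846, 0.534, -0.001], [0.534, 0.846, 0.004], [0.002, 0.003, -1.0]]
wrist_force: [-3.6, 9.6, 7.4]
gripper_width: 25.0
grasp_force: 44.2
```

apply_moves --plan '[1,0.131,0.009,0,0,0,0,1,0.258,0.045,0,0,0,0,1,0.374,0.107,0,0,0,0,1,0.475,0.192,0,0,0,0,1,0.556,0.296,0,0,0,0]'

```text
clock: 14.57
eef_pos: [625.1, -8.6, 198.8]
tcp_rot: [[-0.845, 0.534, -0.006], [0.534, 0.845, -0.001], [0.005, -0.004, -1.0]]
wrist_force: [-7.9, 0.4, 6.0]
gripper_width: 25.1
grasp_force: 41.4
```

apply_moves --plan '[1,0.058,0.118,0,0,0,0,1,0.09,0.246,0,0,0,0,1,0.094,0.378,0,0,0,0,1,0.071,0.508,0,0,0,0,1,0.022,0.63,0,0,0,0]'

```text
clock: 14.98
eef_pos: [632.4, 84.2, 200.3]
tcp_rot: [[-0.845, 0.534, 0.004], [0.534, 0.845, -0.004], [-0.006, -0.001, -1.0]]
wrist_force: [1.8, -2.9, 8.4]
gripper_width: 25.0
grasp_force: 41.7
```

apply_moves --plan '[1,-0.074,0.109,0,0,0,0,1,-0.168,0.201,0,0,0,0,1,-0.28,0.27,0,0,0,0,1,-0.404,0.316,0,0,0,0,1,-0.534,0.334,0,0,0,0]'

```text
clock: 15.4
eef_pos: [554.3, 140.2, 201.7]
tcp_rot: [[-0.847, 0.531, 0.011], [0.531, 0.847, 0.004], [-0.007, 0.009, -1.0]]
wrist_force: [3.9, 6.7, 10.4]
gripper_width: 25.2
grasp_force: 42.8
```

apply_moves --plan '[1,-0.131,-0.009,0,0,0,0,1,-0.258,-0.045,0,0,0,0,1,-0.374,-0.107,0,0,0,0,1,-0.475,-0.192,0,0,0,0,1,-0.556,-0.296,0,0,0,0]'

```text
clock: 15.82
eef_pos: [463.8, 97.2, 200.1]
tcp_rot: [[-0.849, 0.528, -0.003], [0.528, 0.849, 0.005], [0.005, 0.003, -1.0]]
wrist_force: [-7.3, 8.3, 12.5]
gripper_width: 24.9
grasp_force: 42.7
```

Run:
```python
from h import *
s=env.sense(); print(s['eef_pos'],s['wrist_force'])
p,d,i=cam('side'); cv2.imwrite('pics/s4.png',p)
cv2.imwrite('pics/s4c.png',cv2.convertScaleAbs(cv2.resize(p[100:230,220:380],None,fx=4.5,fy=4.5,interpolation=cv2.INTER_CUBIC),alpha=1.5))
r=.63
for p0 in (148,178,208,238,268,298,328,358,28,58):
    print(p0,[(round(float(r*(np.cos(np.radians(p0+6*k))-np.cos(np.radians(p0)))),3),round(float(r*(np.sin(np.radians(p0+6*k))-np.sin(np.radians(p0)))),3)) for k in range(1,6)])
```

```text
[463.78474047  97.16176884 200.10815592] [-7.32471339  8.3271551  12.45665302]
148 [(-0.032, -0.058), (-0.058, -0.118), (-0.077, -0.181), (-0.09, -0.246), (-0.095, -0.312)]
178 [(0.001, -0.066), (0.009, -0.131), (0.024, -0.196), (0.045, -0.258), (0.073, -0.318)]
208 [(0.034, -0.057), (0.074, -0.109), (0.119, -0.157), (0.168, -0.201), (0.222, -0.239)]
238 [(0.058, -0.032), (0.118, -0.058), (0.181, -0.077), (0.246, -0.09), (0.312, -0.095)]
268 [(0.066, 0.001), (0.131, 0.009), (0.196, 0.024), (0.258, 0.045), (0.318, 0.073)]
298 [(0.057, 0.034), (0.109, 0.074), (0.157, 0.119), (0.201, 0.168), (0.239, 0.222)]
328 [(0.032, 0.058), (0.058, 0.118), (0.077, 0.181), (0.09, 0.246), (0.095, 0.312)]
358 [(-0.001, 0.066), (-0.009, 0.131), (-0.024, 0.196), (-0.045, 0.258), (-0.073, 0.318)]
28 [(-0.034, 0.057), (-0.074, 0.109), (-0.119, 0.157), (-0.168, 0.201), (-0.222, 0.239)]
58 [(-0.058, 0.032), (-0.118, 0.058), (-0.181, 0.077), (-0.246, 0.09), (-0.312, 0.095)]
```

View pics/s4c.png

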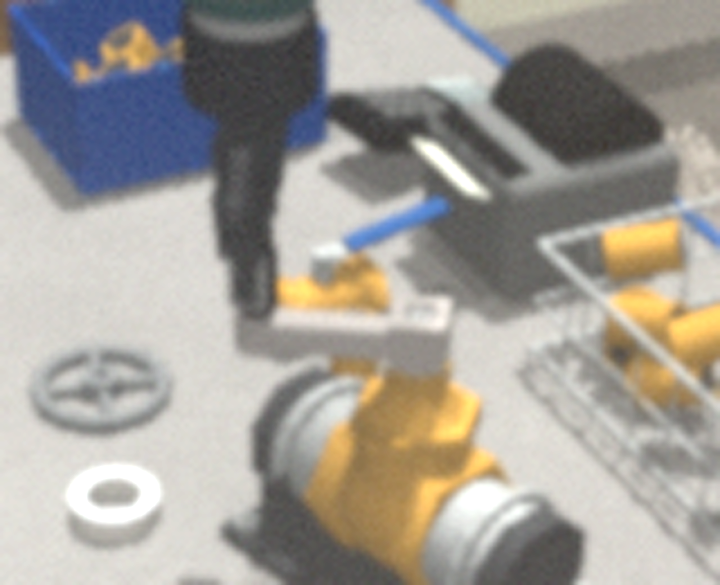

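The crank is seated (hub at 415,330), with the handle in the fingers at the left (255,300). I'm going on slowly now, watching the force.

apply_moves --plan '[1,-0.032,-0.058,0.01,0,0,0,1,-0.058,-0.118,0.01,0,0,0,1,-0.077,-0.181,0.01,0,0,0,1,-0.09,-0.246,0.01,0,0,0,1,-0.095,-0.312,0.01,0,0,0]'

```text
clock: 16.28
eef_pos: [448.9, 45.9, 200.6]
tcp_rot: [[-0.847, 0.532, -0.006], [0.532, 0.847, 0.001], [0.006, -0.003, -1.0]]
wrist_force: [-6.6, 3.1, 9.4]
gripper_width: 25.1
grasp_force: 42.4
```

Run:
```python
import numpy as np
r=.63
for p0 in range(178,178+312,12):
    f=lambda k:(round(float(r*(np.cos(np.radians(p0+k))-np.cos(np.radians(p0)))),3),round(float(r*(np.sin(np.radians(p0+k))-np.sin(np.radians(p0)))),3))
    print(p0,p0%360,*f(6),*f(12), 'abs',round(547.4+94.5*np.cos(np.radians(p0+12))),round(43.2+94.5*np.sin(np.radians(p0+12))))
```

```text
178 178 0.001 -0.066 0.009 -0.131 abs 454 27
190 190 0.015 -0.064 0.036 -0.127 abs 460 8
202 202 0.028 -0.06 0.062 -0.116 abs 469 -10
214 214 0.04 -0.053 0.085 -0.101 abs 482 -25
226 226 0.05 -0.043 0.104 -0.081 abs 497 -37
238 238 0.058 -0.032 0.118 -0.058 abs 515 -46
250 250 0.063 -0.019 0.128 -0.032 abs 534 -50
262 262 0.066 -0.006 0.132 -0.005 abs 554 -51
274 274 0.065 0.008 0.13 0.023 abs 573 -48
286 286 0.062 0.021 0.122 0.049 abs 592 -40
298 298 0.057 0.034 0.109 0.074 abs 608 -29
310 310 0.048 0.045 0.091 0.095 abs 622 -15
322 322 0.038 0.054 0.07 0.112 abs 632 2
334 334 0.026 0.061 0.045 0.124 abs 639 20
346 346 0.013 0.065 0.018 0.13 abs 642 40
358 358 -0.001 0.066 -0.009 0.131 abs 640 60
370 10 -0.015 0.064 -0.036 0.127 abs 635 79
382 22 -0.028 0.06 -0.062 0.116 abs 626 96
394 34 -0.04 0.053 -0.085 0.101 abs 613 111
406 46 -0.05 0.043 -0.104 0.081 abs 597 123
418 58 -0.058 0.032 -0.118 0.058 abs 580 132
430 70 -0.063 0.019 -0.128 0.032 abs 561 137
442 82 -0.066 0.006 -0.132 0.005 abs 541 137
454 94 -0.065 -0.008 -0.13 -0.023 abs 521 134
466 106 -0.062 -0.021 -0.122 -0.049 abs 503 127
478 118 -0.057 -0.034 -0.109 -0.074 abs 487 116
```

apply_moves --plan '[1,0.002,-0.033,0,0,0,0,1,0.004,-0.066,0,0,0,0,1,0.006,-0.1,0,0,0,0,1,0.009,-0.131,0,0,0,0,1,0.009,-0.131,0,0,0,0]'

```text
clock: 16.7
eef_pos: [451.4, 24.4, 200.8]
tcp_rot: [[-0.845, 0.535, -0.005], [0.535, 0.845, -0.001], [0.003, -0.003, -1.0]]
wrist_force: [-7.4, 1.0, 8.6]
gripper_width: 25.0
grasp_force: 42.4
```

apply_moves --plan '[1,0.006,-0.032,0,0,0,0,1,0.015,-0.064,0,0,0,0,1,0.025,-0.096,0,0,0,0,1,0.034,-0.127,0,0,0,0,1,0.034,-0.127,0,0,0,0]'

```text
clock: 17.12
eef_pos: [457.9, 5.4, 201.0]
tcp_rot: [[-0.845, 0.535, -0.002], [0.535, 0.845, -0.001], [0.001, -0.002, -1.0]]
wrist_force: [-5.0, -0.1, 7.4]
gripper_width: 25.1
grasp_force: 42.2
```

apply_moves --plan '[1,0.013,-0.03,0,0,0,0,1,0.028,-0.06,0,0,0,0,1,0.045,-0.09,0,0,0,0,1,0.062,-0.116,0,0,0,0,1,0.062,-0.116,0,0,0,0]'

```text
clock: 17.53
eef_pos: [468.3, -11.8, 201.1]
tcp_rot: [[-0.845, 0.535, 0.0], [0.535, 0.845, -0.001], [-0.0, -0.0, -1.0]]
wrist_force: [-2.5, 1.0, 7.2]
gripper_width: 25.2
grasp_force: 42.3
```

apply_moves --plan '[1,0.02,-0.027,0,0,0,0,1,0.04,-0.053,0,0,0,0,1,0.062,-0.078,0,0,0,0,1,0.085,-0.101,0,0,0,0,1,0.085,-0.101,0,0,0,0]'

```text
clock: 17.95
eef_pos: [481.8, -26.4, 201.2]
tcp_rot: [[-0.845, 0.534, 0.001], [0.534, 0.845, -0.0], [-0.001, 0.001, -1.0]]
wrist_force: [-0.9, 1.7, 5.4]
gripper_width: 24.9
grasp_force: 42.2
```

apply_moves --plan '[1,0.025,-0.022,0,0,0,0,1,0.05,-0.043,0,0,0,0,1,0.077,-0.063,0,0,0,0,1,0.104,-0.081,0,0,0,0,1,0.104,-0.081,0,0,0,0]'

```text
clock: 18.37
eef_pos: [497.8, -37.6, 201.2]
tcp_rot: [[-0.846, 0.534, 0.002], [0.534, 0.846, 0.001], [-0.001, 0.002, -1.0]]
wrist_force: [-0.1, 2.8, 5.9]
gripper_width: 25.0
grasp_force: 42.2
```

apply_moves --plan '[1,0.029,-0.016,0,0,0,0,1,0.058,-0.032,0,0,0,0,1,0.088,-0.046,0,0,0,0,1,0.118,-0.058,0,0,0,0,1,0.118,-0.058,0,0,0,0]'

```text
clock: 18.78
eef_pos: [515.4, -45.3, 201.2]
tcp_rot: [[-0.846, 0.533, 0.001], [0.533, 0.846, 0.002], [-0.0, 0.002, -1.0]]
wrist_force: [-0.7, 3.8, 6.0]
gripper_width: 25.3
grasp_force: 42.3
```

apply_moves --plan '[1,0.032,-0.01,0,0,0,0,1,0.063,-0.019,0,0,0,0,1,0.096,-0.026,0,0,0,0,1,0.128,-0.032,0,0,0,0,1,0.128,-0.032,0,0,0,0]'

```text
clock: 19.2
eef_pos: [534.1, -49.4, 201.1]
tcp_rot: [[-0.846, 0.533, 0.0], [0.533, 0.846, 0.003], [0.001, 0.003, -1.0]]
wrist_force: [-1.6, 5.3, 5.5]
gripper_width: 25.2
grasp_force: 42.3
```

apply_moves --plan '[1,0.033,-0.003,0,0,0,0,1,0.066,-0.006,0,0,0,0,1,0.1,-0.006,0,0,0,0,1,0.132,-0.005,0,0,0,0,1,0.132,-0.005,0,0,0,0]'

```text
clock: 19.62
eef_pos: [553.1, -50.0, 200.7]
tcp_rot: [[-0.847, 0.532, -0.002], [0.532, 0.847, 0.003], [0.003, 0.001, -1.0]]
wrist_force: [-1.7, 5.0, 5.0]
gripper_width: 25.1
grasp_force: 42.4
```

apply_moves --plan '[1,0.033,0.004,0,0,0,0,1,0.065,0.008,0,0,0,0,1,0.098,0.015,0,0,0,0,1,0.13,0.023,0,0,0,0,1,0.13,0.023,0,0,0,0]'

```text
clock: 20.03
eef_pos: [571.9, -46.5, 200.5]
tcp_rot: [[-0.847, 0.532, -0.003], [0.532, 0.847, 0.003], [0.004, 0.001, -1.0]]
wrist_force: [-3.1, 4.8, 6.0]
gripper_width: 25.2
grasp_force: 42.4
```

apply_moves --plan '[1,0.031,0.01,0,0,0,0,1,0.062,0.021,0,0,0,0,1,0.093,0.034,0,0,0,0,1,0.122,0.049,0,0,0,0,1,0.122,0.049,0,0,0,0]'

```text
clock: 20.45
eef_pos: [588.1, -40.5, 199.9]
tcp_rot: [[-0.846, 0.533, -0.008], [0.533, 0.846, 0.001], [0.007, -0.003, -1.0]]
wrist_force: [-6.4, 3.5, 5.6]
gripper_width: 25.1
grasp_force: 42.1
```

apply_moves --plan '[1,0.028,0.017,0,0,0,0,1,0.057,0.034,0,0,0,0,1,0.083,0.053,0,0,0,0,1,0.109,0.074,0,0,0,0,1,0.109,0.074,0,0,0,0]'

```text
clock: 20.87
eef_pos: [600.7, -33.4, 199.2]
tcp_rot: [[-0.845, 0.535, -0.015], [0.535, 0.845, -0.003], [0.011, -0.011, -1.0]]
wrist_force: [-12.1, -3.1, 6.8]
gripper_width: 24.9
grasp_force: 42.3
```

apply_moves --plan '[1,0.024,0.022,0,0,0,0,1,0.048,0.045,0,0,0,0,1,0.07,0.07,0,0,0,0,1,0.091,0.095,0,0,0,0,1,0.091,0.095,0,0,0,0]'

```text
clock: 21.28
eef_pos: [616.1, -19.9, 199.5]
tcp_rot: [[-0.844, 0.536, -0.011], [0.536, 0.844, -0.004], [0.007, -0.01, -1.0]]
wrist_force: [-5.3, -2.0, 4.0]
gripper_width: 24.9
grasp_force: 42.0
```

apply_moves --plan '[1,0.019,0.027,0,0,0,0,1,0.038,0.054,0,0,0,0,1,0.054,0.083,0,0,0,0,1,0.07,0.112,0,0,0,0,1,0.07,0.112,0,0,0,0]'

```text
clock: 21.7
eef_pos: [630.1, 0.5, 200.1]
tcp_rot: [[-0.846, 0.534, -0.004], [0.534, 0.846, -0.0], [0.003, -0.002, -1.0]]
wrist_force: [-1.3, 4.4, 1.5]
gripper_width: 25.1
grasp_force: 41.8
```

apply_moves --plan '[1,0.014,0.03,0,0,0,0,1,0.026,0.061,0,0,0,0,1,0.036,0.093,0,0,0,0,1,0.045,0.124,0,0,0,0,1,0.045,0.124,0,0,0,0]'

```text
clock: 22.12
eef_pos: [638.4, 22.7, 200.4]
tcp_rot: [[-0.848, 0.531, -0.001], [0.531, 0.848, 0.002], [0.002, 0.002, -1.0]]
wrist_force: [-3.6, 3.8, 1.8]
gripper_width: 25.4
grasp_force: 41.5
```

apply_moves --plan '[1,0.008,0.032,0,0,0,0,1,0.013,0.065,0,0,0,0,1,0.016,0.098,0,0,0,0,1,0.018,0.13,0,0,0,0,1,0.018,0.13,0,0,0,0]'

```text
clock: 22.53
eef_pos: [641.0, 40.2, 200.4]
tcp_rot: [[-0.847, 0.532, -0.0], [0.532, 0.847, 0.0], [0.0, -0.0, -1.0]]
wrist_force: [-3.8, 1.5, -0.1]
gripper_width: 25.1
grasp_force: 41.5
```

apply_moves --plan '[1,0,0.033,0,0,0,0,1,-0.001,0.066,0,0,0,0,1,-0.005,0.099,0,0,0,0,1,-0.009,0.131,0,0,0,0,1,-0.009,0.131,0,0,0,0]'

```text
clock: 22.95
eef_pos: [640.3, 60.3, 201.0]
tcp_rot: [[-0.847, 0.532, 0.002], [0.532, 0.847, 0.001], [-0.001, 0.002, -1.0]]
wrist_force: [-0.1, 0.2, 0.4]
gripper_width: 24.7
grasp_force: 41.4
```

apply_moves --plan '[1,-0.007,0.032,0,0,0,0,1,-0.015,0.064,0,0,0,0,1,-0.025,0.096,0,0,0,0,1,-0.036,0.127,0,0,0,0,1,-0.036,0.127,0,0,0,0]'

```text
clock: 23.37
eef_pos: [634.7, 78.4, 201.2]
tcp_rot: [[-0.847, 0.532, 0.001], [0.532, 0.847, -0.0], [-0.001, 0.0, -1.0]]
wrist_force: [0.5, -1.0, 1.0]
gripper_width: 25.0
grasp_force: 41.6
```

apply_moves --plan '[1,-0.014,0.03,0,0,0,0,1,-0.028,0.06,0,0,0,0,1,-0.045,0.09,0,0,0,0,1,-0.062,0.116,0,0,0,0,1,-0.062,0.116,0,0,0,0]'

```text
clock: 23.78
eef_pos: [627.6, 92.7, 201.9]
tcp_rot: [[-0.846, 0.534, 0.006], [0.534, 0.846, -0.004], [-0.007, 0.0, -1.0]]
wrist_force: [5.2, -6.2, 2.8]
gripper_width: 24.9
grasp_force: 41.7
```

apply_moves --plan '[1,-0.02,0.027,0,0,0,0,1,-0.04,0.053,0,0,0,0,1,-0.062,0.078,0,0,0,0,1,-0.085,0.101,0,0,0,0,1,-0.085,0.101,0,0,0,0]'

```text
clock: 24.2
eef_pos: [618.1, 105.8, 202.8]
tcp_rot: [[-0.844, 0.536, 0.013], [0.536, 0.845, -0.005], [-0.014, 0.003, -1.0]]
wrist_force: [9.3, -9.3, 1.0]
gripper_width: 24.7
grasp_force: 41.6
```

apply_moves --plan '[1,-0.025,0.022,0,0,0,0,1,-0.05,0.043,0,0,0,0,1,-0.077,0.063,0,0,0,0,1,-0.104,0.081,0,0,0,0,1,-0.104,0.081,0,0,0,0]'

```text
clock: 24.62
eef_pos: [600.7, 122.3, 202.6]
tcp_rot: [[-0.846, 0.534, 0.01], [0.534, 0.846, 0.0], [-0.008, 0.005, -1.0]]
wrist_force: [4.9, -1.7, 4.6]
gripper_width: 25.1
grasp_force: 42.0
```

apply_moves --plan '[1,-0.029,0.016,0,0,0,0,1,-0.058,0.032,0,0,0,0,1,-0.088,0.046,0,0,0,0,1,-0.118,0.058,0,0,0,0,1,-0.118,0.058,0,0,0,0]'

```text
clock: 25.03
eef_pos: [577.7, 134.8, 201.6]
tcp_rot: [[-0.847, 0.531, -0.001], [0.531, 0.847, 0.004], [0.003, 0.003, -1.0]]
wrist_force: [-1.4, 3.3, 7.8]
gripper_width: 24.8
grasp_force: 42.5
```

apply_moves --plan '[1,-0.032,0.01,0,0,0,0,1,-0.063,0.019,0,0,0,0,1,-0.096,0.026,0,0,0,0,1,-0.128,0.032,0,0,0,0,1,-0.128,0.032,0,0,0,0]'

```text
clock: 25.45
eef_pos: [557.8, 139.8, 201.5]
tcp_rot: [[-0.848, 0.53, -0.002], [0.53, 0.848, 0.004], [0.004, 0.003, -1.0]]
wrist_force: [-2.7, 4.1, 7.0]
gripper_width: 25.0
grasp_force: 42.6
```

apply_moves --plan '[1,-0.033,0.003,0,0,0,0,1,-0.066,0.006,0,0,0,0,1,-0.1,0.006,0,0,0,0,1,-0.132,0.005,0,0,0,0,1,-0.132,0.005,0,0,0,0]'

```text
clock: 25.87
eef_pos: [538.7, 139.9, 201.5]
tcp_rot: [[-0.847, 0.531, -0.0], [0.531, 0.847, 0.004], [0.002, 0.003, -1.0]]
wrist_force: [-0.6, 3.4, 6.7]
gripper_width: 25.0
grasp_force: 42.5
```

apply_moves --plan '[1,-0.033,-0.004,0,0,0,0,1,-0.065,-0.008,0,0,0,0,1,-0.098,-0.015,0,0,0,0,1,-0.13,-0.023,0,0,0,0,1,-0.13,-0.023,0,0,0,0]'

```text
clock: 26.28
eef_pos: [519.3, 137.2, 201.6]
tcp_rot: [[-0.848, 0.531, 0.0], [0.531, 0.848, 0.005], [0.003, 0.004, -1.0]]
wrist_force: [-0.9, 4.3, 7.2]
gripper_width: 25.0
grasp_force: 42.4
```

apply_moves --plan '[1,-0.031,-0.01,0,0,0,0,1,-0.062,-0.021,0,0,0,0,1,-0.093,-0.034,0,0,0,0,1,-0.122,-0.049,0,0,0,0,1,-0.122,-0.049,0,0,0,0]'

```text
clock: 26.7
eef_pos: [502.7, 130.9, 202.0]
tcp_rot: [[-0.848, 0.53, 0.004], [0.53, 0.848, 0.007], [0.0, 0.008, -1.0]]
wrist_force: [0.7, 7.1, 5.2]
gripper_width: 25.2
grasp_force: 42.1
```

apply_moves --plan '[1,-0.028,-0.017,0,0,0,0,1,-0.057,-0.034,0,0,0,0,1,-0.083,-0.053,0,0,0,0,1,-0.109,-0.074,0,0,0,0,1,-0.109,-0.074,0,0,0,0]'

```text
clock: 27.12
eef_pos: [489.3, 122.5, 202.7]
tcp_rot: [[-0.848, 0.529, 0.01], [0.529, 0.848, 0.01], [-0.003, 0.014, -1.0]]
wrist_force: [3.1, 12.3, 4.1]
gripper_width: 25.0
grasp_force: 42.0
```

apply_moves --plan '[1,-0.024,-0.022,0,0,0,0,1,-0.048,-0.045,0,0,0,0,1,-0.07,-0.07,0,0,0,0,1,-0.091,-0.095,0,0,0,0,1,-0.091,-0.095,0,0,0,0]'

```text
clock: 27.53
eef_pos: [474.0, 108.8, 202.4]
tcp_rot: [[-0.849, 0.528, 0.006], [0.529, 0.849, 0.01], [0.0, 0.012, -1.0]]
wrist_force: [-0.8, 12.7, 8.1]
gripper_width: 25.0
grasp_force: 42.4
```

Run:
```python
from h import *
s=env.sense(); print(s['eef_pos'],s['wrist_force'],s['ft_torque'],s['tcp_rot'].round(3).tolist())
q,d,i=cam('side'); cv2.imwrite('pics/s5.png',q)
C=cloud(i,d)[130:200,285:335].reshape(-1,3)
k=(C[:,2]>185)&(C[:,2]<215)&(abs(C[:,0]-548)<24)&(abs(C[:,1]-43)<24); print('hub',k.sum(),C[k].mean(0).round(1),C[k].min(0).round(1),C[k].max(0).round(1))
p=cv2.imread('pics/s4.png')
cv2.imwrite('pics/cmp.png',np.hstack([cv2.convertScaleAbs(cv2.resize(x[130:210,250:340],None,fx=4.4,fy=4.4,interpolation=cv2.INTER_CUBIC),alpha=1.5) for x in (p,q)]))
```

```text
[473.95008522 108.77865424 202.43994022] [-0.80327578 12.66744228  8.1106689 ] [ 2.68192981 -0.21624733  0.06386112] [[-0.849, 0.528, 0.006], [0.529, 0.849, 0.01], [0.0, 0.012, -1.0]]
hub 156 [543.9  40.4 193.1] [524.1  19.7 185.3] [569.1  65.2 198.5]
```

View pics/cmp.png

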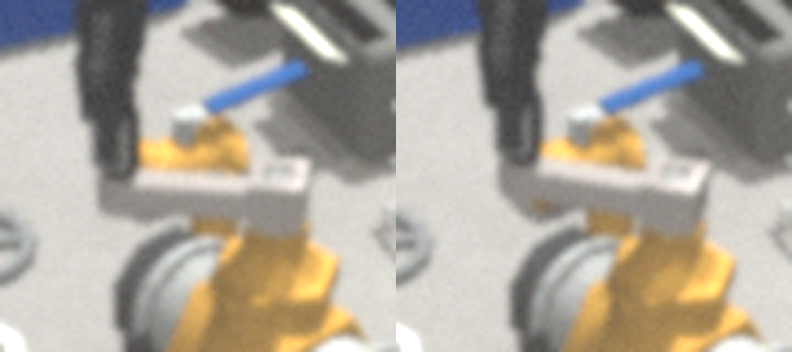

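The crank is still seated on the stem; the second crop shows only a few degrees' difference from the first. I'm pressing on.

apply_moves --plan '[1,-0.019,-0.027,0,0,0,0,1,-0.038,-0.054,0,0,0,0,1,-0.054,-0.083,0,0,0,0,1,-0.07,-0.112,0,0,0,0,1,-0.07,-0.112,0,0,0,0]'

```text
clock: 28.0
eef_pos: [458.3, 86.0, 201.3]
tcp_rot: [[-0.847, 0.531, -0.005], [0.531, 0.847, 0.003], [0.006, -0.0, -1.0]]
wrist_force: [-8.8, 0.5, 13.3]
gripper_width: 25.1
grasp_force: 42.9
```

apply_moves --plan '[1,-0.014,-0.03,0,0,0,0,1,-0.026,-0.061,0,0,0,0,1,-0.036,-0.093,0,0,0,0,1,-0.045,-0.124,0,0,0,0,1,-0.045,-0.124,0,0,0,0]'

```text
clock: 28.42
eef_pos: [451.0, 65.0, 200.7]
tcp_rot: [[-0.846, 0.533, -0.007], [0.533, 0.846, 0.0], [0.006, -0.003, -1.0]]
wrist_force: [-7.1, -1.2, 8.4]
gripper_width: 25.2
grasp_force: 42.8
```

apply_moves --plan '[1,-0.008,-0.032,0,0,0,0,1,-0.013,-0.065,0,0,0,0,1,-0.016,-0.098,0,0,0,0,1,-0.018,-0.13,0,0,0,0,1,-0.018,-0.13,0,0,0,0]'

```text
clock: 28.83
eef_pos: [449.2, 45.9, 200.7]
tcp_rot: [[-0.846, 0.534, -0.005], [0.534, 0.846, 0.001], [0.005, -0.002, -1.0]]
wrist_force: [-5.8, 0.5, 7.4]
gripper_width: 24.9
grasp_force: 42.6
```

apply_moves --plan '[1,0,-0.033,0,0,0,0,1,0.001,-0.066,0,0,0,0,1,0.005,-0.099,0,0,0,0,1,0.009,-0.131,0,0,0,0,1,0.009,-0.131,0,0,0,0]'

```text
clock: 29.25
eef_pos: [451.5, 26.4, 200.8]
tcp_rot: [[-0.846, 0.534, -0.004], [0.534, 0.846, 0.001], [0.004, -0.001, -1.0]]
wrist_force: [-4.9, -0.9, 6.5]
gripper_width: 25.1
grasp_force: 42.7
```

apply_moves --plan '[1,0.006,-0.032,0,0,0,0,1,0.015,-0.064,0,0,0,0,1,0.025,-0.096,0,0,0,0,1,0.035,-0.127,0,0,0,0,1,0.035,-0.127,0,0,0,0]'

```text
clock: 29.67
eef_pos: [456.9, 7.8, 200.9]
tcp_rot: [[-0.846, 0.534, -0.003], [0.534, 0.846, 0.002], [0.004, -0.0, -1.0]]
wrist_force: [-4.4, -0.4, 6.7]
gripper_width: 25.0
grasp_force: 42.8
```

apply_moves --plan '[1,0.013,-0.03,0,0,0,0,1,0.028,-0.06,0,0,0,0,1,0.045,-0.09,0,0,0,0,1,0.062,-0.116,0,0,0,0,1,0.062,-0.116,0,0,0,0]'

```text
clock: 30.08
eef_pos: [464.2, -6.0, 200.7]
tcp_rot: [[-0.847, 0.532, -0.008], [0.532, 0.847, 0.007], [0.01, 0.001, -1.0]]
wrist_force: [-8.4, 6.8, 11.0]
gripper_width: 24.9
grasp_force: 43.7
```

apply_moves --plan '[1,0.02,-0.027,0,0,0,0,1,0.04,-0.053,0,0,0,0,1,0.062,-0.078,0,0,0,0,1,0.085,-0.101,0,0,0,0,1,0.085,-0.101,0,0,0,0]'

```text
clock: 30.5
eef_pos: [476.3, -21.2, 200.6]
tcp_rot: [[-0.847, 0.531, -0.009], [0.531, 0.847, 0.006], [0.011, 0.0, -1.0]]
wrist_force: [-7.1, 2.7, 11.2]
gripper_width: 24.8
grasp_force: 43.7
```

The force peaks recur every 90° (at about 310°, 46°, 136° and 222°). So the stem has been at its stop since about 1.9 turns, and the loose hub cams over the corners. I'll bring it gently to the next contact near 290° and hold there.

apply_moves --plan '[1,0.025,-0.022,0,0,0,0,1,0.05,-0.043,0,0,0,0,1,0.077,-0.063,0,0,0,0,1,0.104,-0.081,0,0,0,0,1,0.104,-0.081,0,0,0,0]'

```text
clock: 30.92
eef_pos: [494.1, -35.4, 200.9]
tcp_rot: [[-0.846, 0.533, -0.005], [0.533, 0.846, 0.004], [0.006, 0.001, -1.0]]
wrist_force: [-3.5, -0.5, 7.9]
gripper_width: 25.3
grasp_force: 43.1
```

apply_moves --plan '[1,0.029,-0.016,0,0,0,0,1,0.058,-0.032,0,0,0,0,1,0.088,-0.046,0,0,0,0,1,0.118,-0.058,0,0,0,0,1,0.118,-0.058,0,0,0,0]'

```text
clock: 31.33
eef_pos: [516.3, -45.5, 201.5]
tcp_rot: [[-0.846, 0.533, 0.004], [0.533, 0.846, 0.001], [-0.003, 0.003, -1.0]]
wrist_force: [3.4, -0.8, 4.8]
gripper_width: 25.0
grasp_force: 42.5
```

Run:
```python
from h import *
s=env.sense(); print(s['eef_pos'],s['wrist_force'],s['ft_torque'])
i=viewer.camera_info('side')
def hub(n,d):
    C=cloud(i,d)[130:200,285:335].reshape(-1,3)
    k=(C[:,2]>175)&(C[:,2]<225)&(abs(C[:,0]-547)<12)&(abs(C[:,1]-43)<12); print(n,k.sum(),np.percentile(C[k],[10,50,90],axis=0).round(1).tolist())
q,d,_=cam('side'); cv2.imwrite('pics/s6.png',q); hub('now',d)
# top edge of bright hub-top: per-row brightness profile at hub columns for the three frames
for n in ('s3','s4','s5','s6'):
    g=cv2.imread(f'pics/{n}.png').max(2)[155:192,308:317].mean(1).round().astype(int); print(n,g.tolist())
```

```text
[516.34610359 -45.51421898 201.46223935] [ 3.39905206 -0.76730035  4.77710702] [ 0.42171481 -0.6937314   0.04807945]
now 23 [[536.3, 33.0, 192.6], [541.5, 47.4, 195.4], [547.4, 52.7, 197.5]]
s3 [75, 71, 61, 54, 53, 54, 57, 60, 69, 71, 70, 67, 66, 65, 65, 65, 66, 73, 85, 93, 97, 99, 98, 98, 99, 98, 98, 99, 102, 103, 103, 105, 107, 111, 114, 118, 119]
s4 [110, 108, 101, 97, 97, 100, 106, 111, 114, 118, 131, 145, 144, 138, 142, 150, 153, 145, 122, 103, 98, 98, 97, 97, 97, 97, 98, 99, 100, 102, 103, 105, 106, 110, 115, 119, 123]
s5 [110, 108, 101, 98, 98, 102, 106, 110, 115, 119, 130, 143, 143, 140, 143, 152, 159, 152, 131, 108, 99, 97, 96, 97, 97, 97, 98, 99, 101, 104, 104, 106, 108, 111, 115, 121, 126]
s6 [92, 87, 79, 73, 74, 79, 85, 91, 96, 100, 106, 114, 114, 109, 111, 118, 126, 123, 107, 90, 86, 93, 98, 97, 92, 90, 95, 101, 102, 101, 96, 93, 94, 95, 98, 102, 107]
```

apply_moves --plan '[1,0.032,-0.01,0,0,0,0,1,0.063,-0.019,0,0,0,0,1,0.096,-0.026,0,0,0,0,1,0.128,-0.032,0,0,0,0,1,0.128,-0.032,0,0,0,0]'

```text
clock: 31.8
eef_pos: [535.1, -49.4, 201.3]
tcp_rot: [[-0.847, 0.532, 0.003], [0.532, 0.847, 0.002], [-0.001, 0.003, -1.0]]
wrist_force: [3.1, 1.9, 4.8]
gripper_width: 25.1
grasp_force: 42.6
```

apply_moves --plan '[1,0.033,-0.003,0,0,0,0,1,0.066,-0.006,0,0,0,0,1,0.1,-0.006,0,0,0,0,1,0.132,-0.005,0,0,0,0,1,0.132,-0.005,0,0,0,0]'

```text
clock: 32.22
eef_pos: [553.4, -50.1, 200.9]
tcp_rot: [[-0.847, 0.532, -0.0], [0.532, 0.847, 0.002], [0.001, 0.002, -1.0]]
wrist_force: [0.3, 1.7, 5.5]
gripper_width: 25.0
grasp_force: 42.7
```

apply_moves --plan '[1,0.033,0.004,0,0,0,0,1,0.065,0.008,0,0,0,0,1,0.098,0.015,0,0,0,0,1,0.13,0.023,0,0,0,0,1,0.13,0.023,0,0,0,0]'

```text
clock: 32.63
eef_pos: [572.2, -46.5, 200.5]
tcp_rot: [[-0.847, 0.532, -0.002], [0.532, 0.847, 0.002], [0.003, 0.001, -1.0]]
wrist_force: [-0.3, 2.3, 4.1]
gripper_width: 24.7
grasp_force: 42.4
```

Tangential force here is about 0, against about 3 N of packing friction on the earlier pass, so the stem is standing at its stop. I'm moving on to contact.

apply_moves --plan '[1,0.031,0.01,0,0,0,0,1,0.062,0.021,0,0,0,0,1,0.093,0.034,0,0,0,0,1,0.122,0.049,0,0,0,0,1,0.122,0.049,0,0,0,0]'

```text
clock: 33.05
eef_pos: [588.4, -40.5, 199.6]
tcp_rot: [[-0.846, 0.532, -0.007], [0.532, 0.847, 0.001], [0.006, -0.003, -1.0]]
wrist_force: [-7.2, 1.8, 4.6]
gripper_width: 24.9
grasp_force: 42.4
```

apply_moves --plan '[1,0.014,0.008,0,0,0,0,1,0.028,0.017,0,0,0,0,1,0.057,0.034,0,0,0,0,1,0.057,0.034,0,0,0,0,1,0.057,0.034,0,0,0,0]'

```text
clock: 33.47
eef_pos: [594.4, -37.3, 199.4]
tcp_rot: [[-0.846, 0.534, -0.012], [0.534, 0.846, -0.001], [0.009, -0.007, -1.0]]
wrist_force: [-10.1, -1.3, 7.0]
gripper_width: 24.8
grasp_force: 42.6
```

Run:
```python
import numpy as np
r=.63
for p0,st in ((304,-10),(254,-10),(204,-10),(154,-10),(104,-2)):
    print(p0,[(round(float(r*(np.cos(np.radians(p0+st*k))-np.cos(np.radians(p0)))),3),round(float(r*(np.sin(np.radians(p0+st*k))-np.sin(np.radians(p0)))),3)) for k in range(1,6)])
```

```text
304 [(-0.096, -0.053), (-0.2, -0.089), (-0.308, -0.106), (-0.418, -0.104), (-0.526, -0.083)]
254 [(-0.103, 0.039), (-0.197, 0.096), (-0.28, 0.168), (-0.349, 0.253), (-0.402, 0.349)]
204 [(-0.036, 0.104), (-0.053, 0.212), (-0.051, 0.322), (-0.03, 0.43), (0.009, 0.532)]
154 [(0.057, 0.094), (0.129, 0.177), (0.214, 0.246), (0.31, 0.299), (0.414, 0.335)]
104 [(0.021, 0.005), (0.043, 0.009), (0.065, 0.013), (0.087, 0.015), (0.108, 0.017)]
```

apply_moves --plan '[1,-0.096,-0.053,0,0,0,0,1,-0.2,-0.089,0,0,0,0,1,-0.308,-0.106,0,0,0,0,1,-0.418,-0.104,0,0,0,0,1,-0.526,-0.083,0,0,0,0]'

```text
clock: 33.88
eef_pos: [522.8, -47.8, 201.1]
tcp_rot: [[-0.846, 0.533, 0.006], [0.533, 0.846, 0.001], [-0.005, 0.004, -1.0]]
wrist_force: [4.6, 4.4, 1.2]
gripper_width: 24.8
grasp_force: 42.4
```

apply_moves --plan '[1,-0.103,0.039,0,0,0,0,1,-0.197,0.096,0,0,0,0,1,-0.28,0.168,0,0,0,0,1,-0.349,0.253,0,0,0,0,1,-0.402,0.349,0,0,0,0]'

```text
clock: 34.3
eef_pos: [460.4, 1.2, 201.3]
tcp_rot: [[-0.845, 0.535, 0.002], [0.535, 0.845, -0.003], [-0.003, -0.002, -1.0]]
wrist_force: [-2.7, -4.3, 7.5]
gripper_width: 25.3
grasp_force: 43.0
```

apply_moves --plan '[1,-0.036,0.104,0,0,0,0,1,-0.053,0.212,0,0,0,0,1,-0.051,0.322,0,0,0,0,1,-0.03,0.43,0,0,0,0,1,0.009,0.532,0,0,0,0]'

```text
clock: 34.72
eef_pos: [457.0, 83.5, 200.2]
tcp_rot: [[-0.846, 0.533, -0.009], [0.533, 0.846, -0.001], [0.007, -0.006, -1.0]]
wrist_force: [-10.8, 1.2, 10.8]
gripper_width: 25.1
grasp_force: 43.2
```

apply_moves --plan '[1,0.057,0.094,0,0,0,0,1,0.129,0.177,0,0,0,0,1,0.214,0.246,0,0,0,0,1,0.31,0.299,0,0,0,0,1,0.414,0.335,0,0,0,0]'

```text
clock: 35.13
eef_pos: [522.2, 138.2, 200.8]
tcp_rot: [[-0.848, 0.529, -0.003], [0.529, 0.848, 0.003], [0.005, 0.001, -1.0]]
wrist_force: [-4.0, 6.1, 6.7]
gripper_width: 25.1
grasp_force: 42.9
```

apply_moves --plan '[1,0.043,0.009,0,0,0,0,1,0.087,0.015,0,0,0,0,1,0.087,0.015,0,0,0,0,1,0.087,0.015,0,0,0,0,1,0.087,0.015,0,0,0,0]'

```text
clock: 35.55
eef_pos: [537.6, 140.3, 201.2]
tcp_rot: [[-0.848, 0.53, 0.002], [0.53, 0.848, 0.004], [0.001, 0.005, -1.0]]
wrist_force: [-1.5, 7.7, 5.7]
gripper_width: 24.8
grasp_force: 42.8
```

apply_moves --plan '[0.4,0,0,0,0,0,0,0,0,0,0,0,0,0,-1,0,0,0,0,0,0,-1,0,0,0,0,0,0,-1,0,0,0,0,0,0]'

```text
clock: 35.97
eef_pos: [536.9, 135.3, 200.3]
tcp_rot: [[-0.846, 0.534, -0.0], [0.534, 0.846, -0.001], [-0.0, -0.001, -1.0]]
wrist_force: [-0.9, -0.1, -0.1]
gripper_width: 73.1
grasp_force: 0.0
```

apply_moves --plan '[-1,0,0,0,0,0,0,-1,0,0,0.15,0,0,0,-1,0,0,0.35,0,0,0,-1,0,0,0.55,0,0,0,-1,0,0,0.7,0,0,0]'

```text
clock: 36.38
eef_pos: [537.5, 135.7, 307.9]
tcp_rot: [[-0.846, 0.534, 0.002], [0.534, 0.846, 0.0], [-0.002, 0.001, -1.0]]
wrist_force: [0.7, 0.3, 0.4]
gripper_width: 85.4
grasp_force: 0.0
```

apply_moves --plan '[-1,0,0.2,0,0,0,0,-1,-0.1,0.4,0,0,0,0,-1,-0.2,0.6,0,0,0,0,-1,-0.3,0.8,0,0,0,0,-1,-0.4,1,0,0,0,0]'

```text
clock: 36.8
eef_pos: [476.2, 287.0, 305.7]
tcp_rot: [[-0.846, 0.534, 0.0], [0.534, 0.846, -0.0], [-0.0, -0.0, -1.0]]
wrist_force: [0.6, 0.4, 0.6]
gripper_width: 85.7
grasp_force: 0.0
```

apply_moves --plan '[-1,-0.1,0.2,0,0,0,0,-1,-0.2,0.4,0,0,0,0,-1,-0.3,0.6,0,0,0,0,-1,-0.4,0.8,0,0,0,0,-1,-0.5,1,0,0,0,0]'

```text
clock: 37.22
eef_pos: [401.1, 437.1, 305.6]
tcp_rot: [[-0.846, 0.533, 0.0], [0.533, 0.846, -0.0], [-0.0, -0.0, -1.0]]
wrist_force: [0.6, 0.3, 0.8]
gripper_width: 85.4
grasp_force: 0.0
```

Run:
```python
from h import *
s=env.sense(); print(s['clock'],s['eef_pos'],s['wrist_force'],s['gripper_width'])
for n in ('top','side'):
    p,d,i=cam(n); cv2.imwrite(f'pics/{n}9.png',p); C=cloud(i,d).reshape(-1,3)
    R=np.hypot(C[:,0]-547,C[:,1]-43)
    for nm,lo,hi in (('bar+hub',180,202),('knobtop',230,245)):
        k=(C[:,2]>lo)&(C[:,2]<hi)&(R<130)
        if k.any(): print(n,nm,k.sum(),C[k].mean(0).round(1),C[k].min(0).round(1),C[k].max(0).round(1))
        if nm=='bar+hub' and k.sum()>30:
            A=np.c_[C[k][:,:2]-[547,43],np.ones(k.sum())]; 
            m=(abs(C[k][:,1]-75)<20); print('bar z',C[k][m][:,2].mean().round(1),'rect',cv2.minAreaRect(C[k][:,:2].astype(np.float32)))
a=cv2.imread('pics/top9.png');b=cv2.imread('pics/side9.png'); f=lambda x:cv2.convertScaleAbs(cv2.resize(x,None,fx=4,fy=4,interpolation=cv2.INTER_CUBIC),alpha=1.5)
cv2.imwrite('pics/fin.png',np.hstack([f(a[70:190,205:305]),f(b[120:240,240:340])]))
```

```text
37.2167 [401.11124355 437.1329884  305.63557382] [0.61012876 0.27122462 0.76160195] 85.44270883041912
top bar+hub 505 [537.2  69.6 190. ] [505.9  24.4 180. ] [565.6 142.7 202. ]
bar z 187.7 rect ((536.075439453125, 86.54756164550781), (36.2057991027832, 122.54081726074219), 13.74951171875)
top knobtop 13 [517.7 139.4 231.2] [512.5 130.8 230.1] [525.5 148.1 233.2]
side bar+hub 318 [537.   65.2 190.2] [507.4  20.1 180. ] [567.6 138.  201.8]
bar z 186.4 rect ((536.3202514648438, 82.17623901367188), (36.90279006958008, 121.22962188720703), 14.291810035705566)
side knobtop 5 [518.1 135.6 230.9] [515.5 131.2 230.3] [521.  143.4 231.8]
```

Run:
```python
from h import *
a=np.radians(105); ux=np.array([np.cos(a),np.sin(a)]); uy=np.array([-ux[1],ux[0]])
for n in ('top','side'):
    p,d,i=cam(n); C=cloud(i,d).reshape(-1,3); t=(C[:,:2]-[547,43])@ux; q=(C[:,:2]-[547,43])@uy
    for lo in range(-20,115,10):
        k=(t>=lo)&(t<lo+10)&(abs(q)<(14 if lo<16 else 6))&(C[:,2]>140)&(C[:,2]<260)
        if k.any(): print(n,lo,k.sum(),np.percentile(C[k][:,2],[20,50,80,100]).round(1),q[k].mean().round(1))
s=env.sense(); print(s['clock'],abs(s['qvel']).max())
p0=cv2.imread('pics/top0.png').astype(int);p9=cv2.imread('pics/top9.png').astype(int)
for nm,(u,v) in dict(handwheel=(157,193),tape=(209,211),union=(348,217),tee=(408,133),nipple=(198,132),ball=(156,115)).items():
    print(nm,abs(p9-p0)[v-20:v+20,u-20:u+20].mean().round(1))
```

```text
top -20 35 [182.1 197.1 198.5 202.4] 1.0
top -10 57 [193.4 195.6 198.3 204.8] -0.5
top 0 56 [191.7 194.1 196.9 199.9] -1.2
top 10 64 [192.1 194.6 196.9 199.5] 0.9
top 20 23 [183.2 186.3 187.  190.2] -0.1
top 30 22 [183.5 185.7 187.1 189.2] 0.4
top 40 26 [182.1 182.9 184.6 186.8] 0.2
top 50 23 [180.9 183.2 185.3 186.5] 0.1
top 60 23 [180.4 181.5 182.9 186.5] 0.4
top 70 21 [179.5 180.9 182.2 185.6] -0.3
top 80 21 [179.5 181.  212.4 225.6] 1.1
top 90 22 [226.2 227.9 229.4 233.9] 0.2
top 100 23 [226.9 229.  229.7 232.9] 0.8
top 110 5 [221.1 222.6 223.4 225.3] 1.8
side -20 135 [152.1 175.5 192.3 199.7] 0.9
side -10 31 [160.5 196.9 198.  199.6] 2.8
side 0 24 [179.2 193.8 196.3 200.4] 1.7
side 10 19 [194.  195.5 196.5 197.5] 0.4
side 20 2 [185.6 185.7 185.7 185.8] -0.4
side 30 7 [184.  184.1 184.7 187.1] 1.9
side 40 11 [183.5 184.1 184.5 185.5] 0.1
side 50 8 [181.9 182.7 183.2 183.7] 0.1
side 60 6 [180.6 181.8 181.9 183.4] -0.6
side 70 8 [179.9 180.6 182.5 183.2] 0.3
side 80 48 [188.7 202.3 216.1 228.9] 0.8
side 90 11 [224.1 228.3 229.7 231.1] 1.7
side 100 5 [227.4 228.4 230.1 230.8] 0.2
37.4167 0.037451149721635636
handwheel 6.4
tape 5.3
union 4.4
tee 4.1
nipple 5.7
ball 4.1
```

```bash
python3 -c "
from bench import job
print(job.sign_off())"
```

```text
the job is handed in; nothing more can be done
None
```

I handed the job in, and no verdict came back: the crank is on the collar and let go, the stem was wound to its open stop and backed off about half a turn, with two doubts — I pushed past the stop and felt the hub slip over the square's corners about every 90°, and the crank droops about 0.10 rad at the handle (limit 0.12).

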